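Weigh a valve body on the spring scale and mark the reading

ROBOT

A 6-joint arm with a two-finger parallel gripper is mounted at the origin on the work surface. World frame = base frame: x ahead of the robot, y to its left, z up, the work surface at z = 0. Lengths are in m, angles in rad, forces in N, time in s.
With the tool pointing down it reaches from about 0.3 to 0.875 m from the base axis. Payload 6.4 kg.
Tool frame: the origin (TCP) lies between the finger pads; the fingertips stand 11 mm ahead of it and the grasp point (between the pads) lies 8 mm behind it (ctrl.tcp_to_tips is the y of the fingertips in the tool frame, in m); y points along the fingers, x is the direction in which the jaws open and shut, and the axes are right-handed (so a half turn about y gives the same grasp; the last joint's range is limited). The gripper opens to 85 mm and grips with 20 to 120 N. Pads are 22 mm wide; open, the fingers measure 114 mm over their backs; the gripper's body (76 mm by 85 mm) begins 54 mm behind the grasp point. The pads swing forward as they close: fully open they stand 13 mm farther back than shut.
Start: joints at [-1.507, 0.181, 1.607, -0, 1.354, -0.206], TCP at [0.153, -0.554, 0.242] pointing down, gripper open.
Joint ranges: [-2.99, 2.99], [-0.89, 2.07], [0.3, 2.58], [-1.14, 4.28], [0, 2.63], [-3.12, 3.12]. Speed limits (rad/s): [2.57, 2.57, 3.01, 3.14, 3.14, 3.14].

INTERFACE

Orientations are given as a unit quaternion [w, x, y, z].
In Python, from bench import ctrl gives the robot as it stands.
- The arm moves only by the tool apply_moves, never from a script. Its argument "plan" is text: rows parted by semicolons, each of 7 numbers parted by spaces: the shift along the tool's x, y, z each as a share of 0.05 m, from -1 to 1, then the turn, a rotation vector about the tool's x, y, z each as a share of 0.12 rad, from -1 to 1, then the opening, from 0 (shut) to 1 (fully open). In form: dx dy dz wx wy wz claw; .... A call has exactly 5 rows; each row shifts and turns the commanded pose from where the row before left it, along the tool's axes as they then stand; what a row does not reach is not made up. A row lasts 1/10 s, in which the tool goes at most 50 mm and 8.59 degrees, less where a joint would pass 70% of its speed; a pose out of reach is approached as far as the arm can. A call with a number of a shift or a turn outside -1 to 1 is refused whole. A call with a gripper value outside its range is refused whole. The fingers move at their own pace and stop on an object; the grip force is fixed at half the most. Time passes only in rows, so rows that do not move let the fingers close, or fill a call up. It gives the time, the measured TCP pose, the force and the opening at its end, in the units of the state.
- ctrl.get_obs(): the state, without advancing time (a new reading comes with each control period).
- ctrl.camera(name): name is "side" or "top"; returns the picture (480x640x3 uint8, red, green, blue); there is no depth.
- ctrl.get_calibration(name): a dict with "intrinsics" (3x3 intrinsics, pixels), "R" (3x3) and "t" (3): a world point X has camera coordinates R X + t. Camera axes: x right, y down, z forward; pixel columns grow to the right and rows downward; lengths in m; the calibration is good to about 2 mm. A picture is of the moment at which its call begins. get_calibration takes no time and is no camera call.
- ctrl.hand_in(): hands the job in, once; it reports no verdict.
Trained networks look in the newest picture that a camera, given by its name, has taken for a name from the list of things; names that differ only in an ending like _2 or _b are one class to them, and where a whole thing is asked for, a point or a joint stands for the part that bears it (a point fixed in the world has none). Each returns a list of dicts, best first, with "score" (0 to 1); they miss things now and then, are a little off and sometimes report something else, mostly with a low value. They report only what shows in the picture. A call takes as long as a camera call. They do not tell look-alikes from the thing itself.
- ctrl.recognise(camera, target): "point" ([x, y, z] in m, in world coordinates, good to about 4 mm: the middle of the surface that is visible of it).
The state is a dict: "time_s": time; "q": joint angles; "dq": joint speeds; "joint_efforts": joint torques, N m; "eef_pos": TCP position; "eef_rot": TCP orientation; "wrist_force": force on the tool from outside, world axes, zero at the start; "torque": the same for the moment, N m; "opening": opening from 0.0 (shut) to 1.0 (fully open).
Only numpy, scipy, OpenCV 4.12 (cv2) and the standard library are available. Lean on these libraries where they do the work, as an engineer would, in place of code of your own. Each camera call takes 0.05 s, during which the arm holds its last target.

TASK

Hang the stainless valve body by its eye from the hook of the spring scale, easing its weight on slowly and letting go only once the scale carries all of it, so that the hook never jumps or is pulled past the end of its scale. Let it come to rest on its own, and only then slide the scale's grey marker until its needle is level with the hook's pointer. Leave the valve hanging still, and the other things on the bench where they are.

Things in the scene. Friction and masses are not known exactly. Their poses are not given: they have to be found in the camera images.
- valve_stem (a point): Stainless valve body, standing, 156 mm tall, 0.27 to 0.72 kg. Point on its axis (z, up) 140 mm above its underside, in the flat stem to grasp: 24 mm (x) by 10 mm (y), 120 to 156 mm up. Below: eye frame, barrel 38 mm across, cross-pipe along x at 34 mm height, 96 mm over its 42 mm flanges, foot 60 mm across. Centre of mass on the axis, some 50 mm up. Half a turn about z changes nothing.
- valve_eye (a point): Peak of the hanging eye's window, on the valve's axis 112 mm above its underside; axes as the valve's. The eye is a flat frame 48 mm wide (x), 10 mm thick (y); its window runs through along y, 34 mm wide, from 68 mm above the underside up to 104 mm at the sides and 112 mm at the middle of its gable-shaped top, whose underside rests on the hook.
- scale: Column spring scale, fixed to the bench. Origin: centre of its underside, z up. Grey base 170 (x) by 130 (y) by 12 mm; aluminium column 40 (x) by 24 (y) mm, 362 mm tall. The hook reaches out from the column along the scale's own -x, the marker along +x; the white graduated face (lines 5 mm apart) looks to its -y.
- hook (a joint): How far hook and pointer are pulled down, m: 0 unloaded, 0.03 to 0.08 with the valve hanging freely; overloaded above 0.09 (stop at 0.10). Spring 90 N/m, lightly damped: it may bob for a few seconds. Spoilt if the loaded hook ever moves faster than 0.09 m/s, up or down; letting go 4 mm (0.4 N) short of or past balance is still fine.
- saddle (a point): Top of the hook's seat, where the eye rests: 130 mm from the column's axis along the scale's -x, 293 mm above the bench unloaded; axes as the scale's. The hook is a 10 mm steel rod along the scale's x; it dips 12 mm into a flat seat 117 to 143 mm out, then turns up in a tip ending 156 mm out, 16 mm above the seat. Thread the eye over the tip from its free end, along the scale's +x.
- pointer (a point): End of the hook's dark pointer on the graduated face, 7 mm higher than the saddle point; 300 mm above the bench when unloaded; moves with the hook; axes as the scale's.
- marker (a joint): How far down the marker has been slid, m: 0 with its needle 300 mm above the bench; range -0.01 to 0.10; it stays where it is left (about 1.5 N friction). Level with the hook's pointer when marker equals hook.
- marker_tip (a point): End of the marker's dark needle on the graduated face, beside the pointer; the two are level when at one height; axes as the scale's.
- marker_grip (a point): Centre of the marker's grey thumb grip: a block 24 mm (scale's x) by 12 mm (scale's y, to be pinched across) by 36 mm tall, 80 mm from the column's axis along the scale's +x, 4 mm above the needle; a thin stem ties it to the column. Axes as the scale's.
Mind the look-alikes: they are no part of the job. What is shaped like the part that bears valve_stem but purple is not meant.

How it is judged:
By the outcome, as a careful person would: the job done as asked, in the order asked, and still so for the second after the job is handed in, with the robot touching nothing.
It also fails if it takes over 72 s, if anything falls off the work surface, if the arm or the gripper's body presses on something with over 40 N, if the wrist force passes 120 N, or if a joint passes its speed limit or range.

## Working session

There is one attempt and no reset: what is moved stays moved. The work goes in short steps, Python scripts to look and compute and a tool call to move; the robot and the scene stay as the last step left them, time stands still between calls to the robot, and variables do not carry over. Pictures are saved under pics/ and viewed, and the job is handed in when it is done.

Besides the shell and the picture viewer there is one more tool, called after ">>>" by a JSON object that holds its "op" and its "data". apply_moves: Moves the arm, as the interface text tells. Shift numbers are shares of 0.05 m and turn numbers shares of 0.12 rad, none past 1 either way. Its arguments: {"type":"object","properties":{"plan":{"type":"string"}},"required":["plan"]}

```bash
ls; mkdir -p pics; python3 - <<'E'
from bench import ctrl
import cv2
o=ctrl.get_obs();print(o)
print(ctrl.tcp_to_tips)
for n in("side","top"):
    im=ctrl.camera(n);cv2.imwrite(f"pics/{n}0.png",im[:,:,::-1]);c=ctrl.get_calibration(n);print(n,c)
    for t in("valve_stem","valve_eye","scale","saddle","pointer","marker_tip","marker_grip"):
        print(t,[(round(d["score"],2),[round(float(v),3) for v in d["point"]]) for d in ctrl.recognise(n,t)])
E
```

```text
pics
{'time_s': 0.0, 'q': array([-1.50732469e+00,  1.81540301e-01,  1.60803840e+00,  3.47238841e-06,
        1.35380904e+00, -2.06297037e-01]), 'dq': array([-0.00090228, -0.00030199, -0.00011809, -0.00126564, -0.0003184 ,
       -0.00089084]), 'joint_efforts': array([-3.67555491e-03, -4.44879520e+01, -3.51335120e+01, -4.31689077e-04,
        8.97276273e-03, -6.51221967e-06]), 'eef_pos': array([ 0.15322621, -0.55363641,  0.24136987]), 'eef_rot': array([ 0.56317634, -0.56221547,  0.42863534, -0.42780593]), 'wrist_force': array([-0.09941941, -0.0937702 ,  0.20083807]), 'torque': array([0.03120981, 0.01971665, 0.00387302]), 'opening': 1.0026095596950035}
0.011
side {'intrinsics': array([[608.27404047,   0.        , 313.2436422 ],
       [  0.        , 608.27404047, 244.55722917],
       [  0.        ,   0.        ,   1.        ]]), 'R': array([[ 0.99990991, -0.0131134 , -0.00286584],
       [-0.00864119, -0.46548571, -0.88501321],
       [ 0.01027152,  0.88495825, -0.46555708]]), 't': array([-0.51281218,  0.19800863,  1.23100613])}
valve_stem [(0.92, [0.47, -0.188, 0.055]), (0.56, [0.441
[... 322 characters left out ...]
y([[485.35376391,   0.        , 314.33406138],
       [  0.        , 485.35376391, 241.12217794],
       [  0.        ,   0.        ,   1.        ]]), 'R': array([[ 0.01967321, -0.99980454, -0.00196159],
       [-0.97627498, -0.01878698, -0.2157179 ],
       [ 0.21563888,  0.00615892, -0.97645376]]), 't': array([0.01369538, 0.57001147, 0.97822782])}
valve_stem [(0.9, [0.433, -0.304, 0.052]), (0.81, [0.459, -0.181, 0.049])]
valve_eye [(0.85, [0.434, -0.306, 0.052])]
scale [(0.95, [0.545, 0.211, 0.013])]
saddle [(0.72, [0.54, 0.171, 0.305])]
pointer [(0.91, [0.537, 0.176, 0.305])]
marker_tip [(0.51, [0.573, 0.288, 0.303]), (0.39, [0.533, 0.181, 0.306])]
marker_grip [(0.76, [0.57, 0.285, 0.3])]
```

View pics/side0.png

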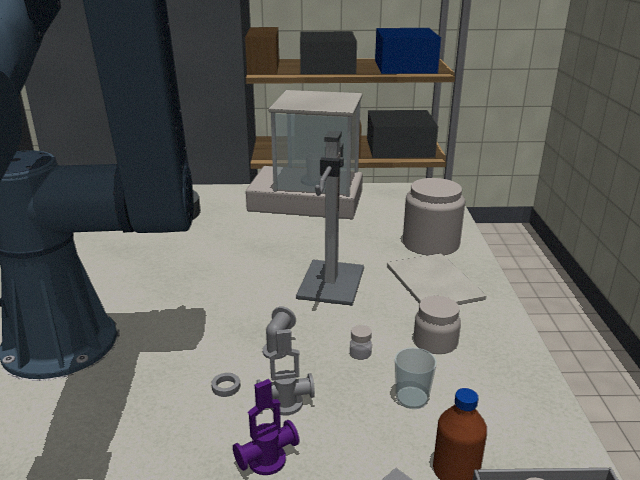

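View pics/top0.png

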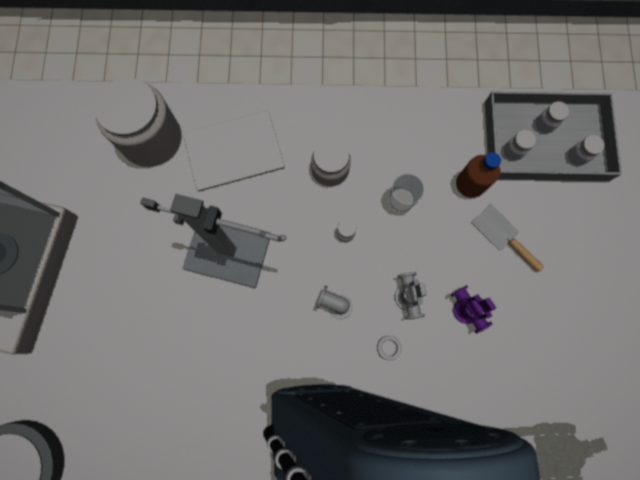

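```bash
cat > z.py <<'E'
import cv2,sys
def crop(src,dst,x0,y0,x1,y1,k):
    im=cv2.imread(src)[y0:y1,x0:x1];cv2.imwrite(dst,cv2.resize(im,None,fx=k,fy=k,interpolation=cv2.INTER_CUBIC))
E
python3 - <<'E'
from z import crop
crop("pics/side0.png","pics/s_v.png",200,290,360,410,5)
crop("pics/side0.png","pics/s_s.png",270,110,400,310,3)
crop("pics/top0.png","pics/t_v.png",370,250,500,340,6)
crop("pics/top0.png","pics/t_s.png",130,180,300,300,4)
E
```

```text
(no output)
```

View pics/s_v.png

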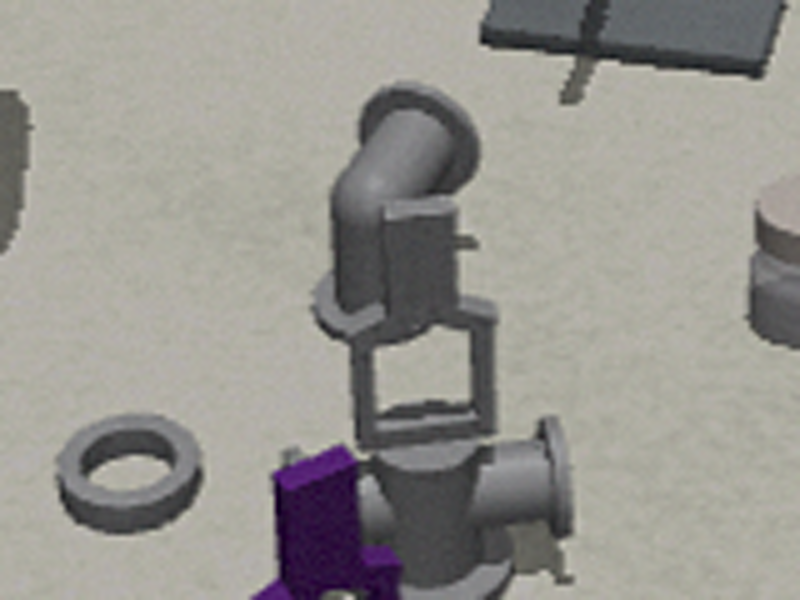

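View pics/s_s.png

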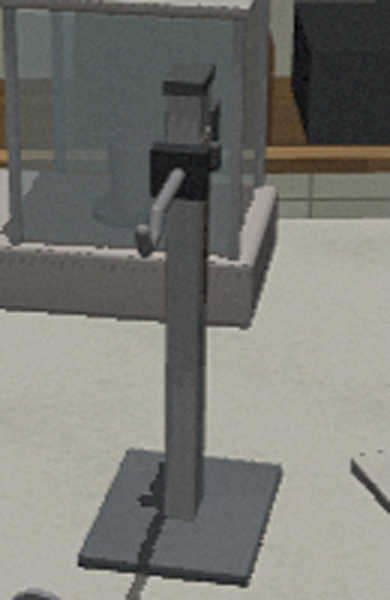

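View pics/t_v.png

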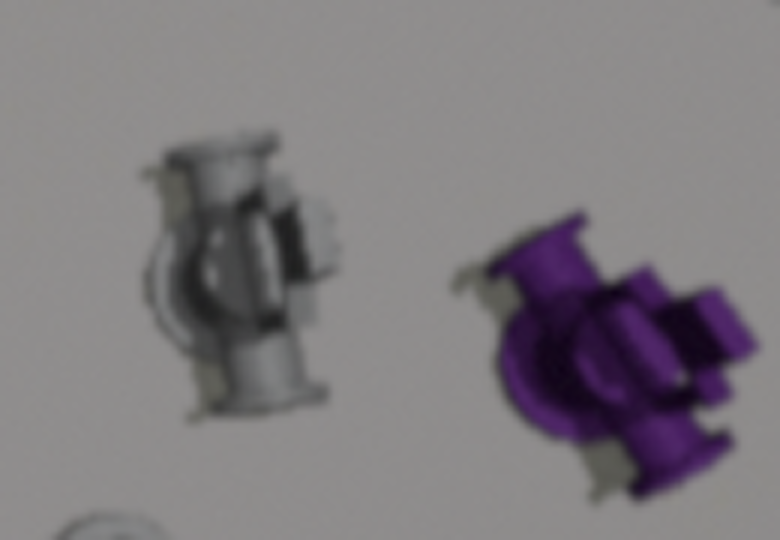

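View pics/t_s.png

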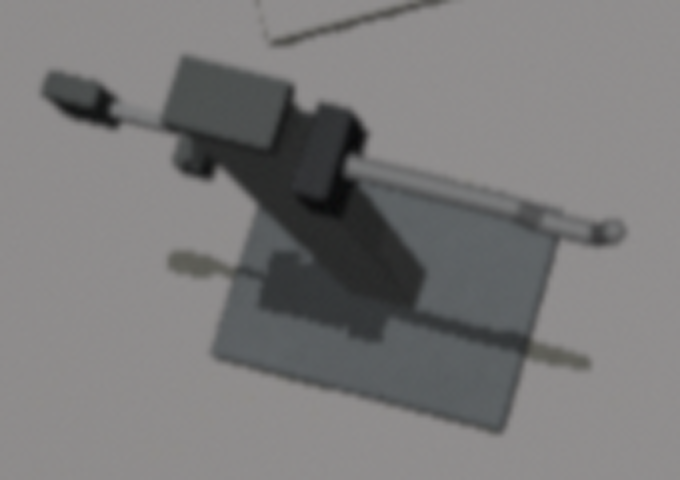

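```bash
cat > m.py <<'E'
import numpy as np,cv2
from bench import ctrl
C={n:ctrl.get_calibration(n) for n in("side","top")}
def proj(n,X):
    c=C[n];p=np.atleast_2d(X)@c["R"].T+c["t"];q=p@c["intrinsics"].T;return q[:,:2]/q[:,2:]
def W(pose,L):
    x,y,a=pose;L=np.atleast_2d(np.array(L,float));c,s=np.cos(a),np.sin(a)
    return np.c_[x+c*L[:,0]-s*L[:,1],y+s*L[:,0]+c*L[:,1],L[:,2]]
def fit(obs,p0):
    from scipy.optimize import least_squares
    def f(p): return np.concatenate([(proj(n,W(p,L))[0]-np.array(uv)) for n,L,uv in obs])
    r=least_squares(f,p0,loss="soft_l1");return r.x,r.fun.reshape(-1,2)
def box(x0,x1,y0,y1,z0,z1):
    P=[(x,y,z) for x in(x0,x1) for y in(y0,y1) for z in(z0,z1)]
    return [(P[i],P[j]) for i in range(8) for j in range(i) if bin(i^j).count("1")==1]
def circ(f,n=24):
    t=np.linspace(0,2*np.pi,n+1);P=[f(a) for a in t];return list(zip(P[:-1],P[1:]))
def valve():
    e=box(-.012,.012,-.005,.005,.120,.156)
    for y in(-.005,.005):
        w=[(-.017,y,.068),(.017,y,.068),(.017,y,.104),(0,y,.112),(-.017,y,.104),(-.017,y,.068)]
        e+=list(zip(w[:-1],w[1:]))
        e+=[((-.024,y,.062),(-.024,y,.106)),((.024,y,.062),(.024,y,.106))]
    for x in(-.048,.048): e+=circ(lambda a:(x,.021*np.cos(a),.034+.021*np.sin(a)))
    e+=circ(lambda a:(.03*np.cos(a),.03*np.sin(a),0))
    return e
def scale(h=0,m=0):
    e=box(-.085,.085,-.065,.065,0,.012)+box(-.02,.02,-.012,.012,.012,.362)
    z=.293-h
    e+=[((-.117,0,z),(-.143,0,z)),((-.143,0,z),(-.156,0,z+.016)),((-.117,0,z),(-.105,0,z+.012)),((-.105,0,z+.012),(-.02,0,z+.012))]
    z=.304-m
    e+=box(.068,.092,-.006,.006,z-.018,z+.018)
    return e
def overlay(n,src,dst,items,x0,y0,x1,y1,k):
    im=cv2.imread(src)[y0:y1,x0:x1];im=cv2.resize(im,None,fx=k,fy=k,interpolation=cv2.INTER_CUBIC)
    for pose,e,col in items:
        for a,b in e:
            q=(proj(n,W(pose,[a,b]))-[x0,y0]+.5)*k
            cv2.line(im,*[tuple(int(round(v)) for v in r) for r in q],col,1,cv2.LINE_AA)
    cv2.imwrite(dst,im)
E
python3 - <<'E'
from m import *
s=lambda u,v:(270+u/3,110+v/3)
t=lambda u,v:(130+u/4,180+v/4)
obs=[("side",(-.085,.065,.012),s(80,558)),("side",(-.085,-.065,.012),s(248,575)),("side",(.085,-.065,.012),s(282,465)),("side",(.085,.065,.012),s(128,450)),
("top",(-.085,-.065,.012),t(560,212)),("top",(-.085,.065,.012),t(500,430)),("top",(.085,.065,.012),t(212,355)),("top",(-.156,0,.307),t(615,230)),("side",(-.156,0,.307),s(143,232)),("top",(.080,0,.322),t(72,88))]
p,r=fit(obs,[.56,.2,1.3]);print(p,r.round(1))
sv=lambda u,v:(200+u/5,290+v/5)
tv=lambda u,v:(370+u/6,250+v/6)
ov=[("side",(-.012,-.005,.156),sv(387,216)),("side",(.012,-.005,.156),sv(458,208)),("side",(.024,-.005,.104),sv(496,308)),("side",(-.017,-.005,.068),sv(375,420)),("side",(.017,-.005,.068),sv(472,412)),
("top",(.048,0,.055),tv(235,135)),("top",(-.048,0,.055),tv(280,405)),("top",(.012,0,.156),tv(318,200)),("top",(-.012,0,.156),tv(326,276))]
v,r=fit(ov,[.46,-.185,.17]);print(v,r.round(1))
np.save("scale.npy",p);np.save("valve.npy",v)
it=[(p,scale(),(0,255,0)),(v,valve(),(0,0,255))]
overlay("side","pics/side0.png","pics/o1.png",it,200,290,360,410,5)
overlay("side","pics/side0.png","pics/o2.png",it,270,110,400,310,3)
overlay("top","pics/top0.png","pics/o3.png",it,370,250,450,340,6)
overlay("top","pics/top0.png","pics/o4.png",it,130,180,300,300,4)
print(proj("top",W(p,[-.13,0,.293])),W(p,[[-.13,0,.293],[.08,0,.304]]))
E
```

```text
[0.55686582 0.21931487 1.34099837] [[-1.6 -1.1]
 [-0.2 -0.1]
 [-0.5 -0.7]
 [-1.1 -1.2]
 [ 1.8 -1.4]
 [ 1.1 -0.3]
 [-0.5 -0.3]
 [ 3.6 -0.3]
 [-0.9 -0.6]
 [-1.3 -1.7]]
[ 0.46102935 -0.18394799  0.15918273] [[-1.4 -0. ]
 [-1.   0.1]
 [-0.9  4.6]
 [-0.3  1.8]
 [ 0.1  1.1]
 [-0.9 -0.8]
 [-0.1 -0.7]
 [-1.5 -1.3]
 [-0.4 -1.5]]
[[272.67141384 235.29522192]] [[0.52725432 0.09273225 0.293     ]
 [0.57508829 0.29721187 0.304     ]]
```

```bash
python3 - <<'E'
import cv2,numpy as np
a=[cv2.imread(f"pics/o{i}.png") for i in(1,2,3,4)]
print([x.shape for x in a])
c=np.zeros((600,800,3),np.uint8)
b=cv2.resize(a[0],(400,300),interpolation=cv2.INTER_AREA)
E
```

```text
[(600, 800, 3), (600, 390, 3), (540, 480, 3), (480, 680, 3)]
```

View pics/o1.png

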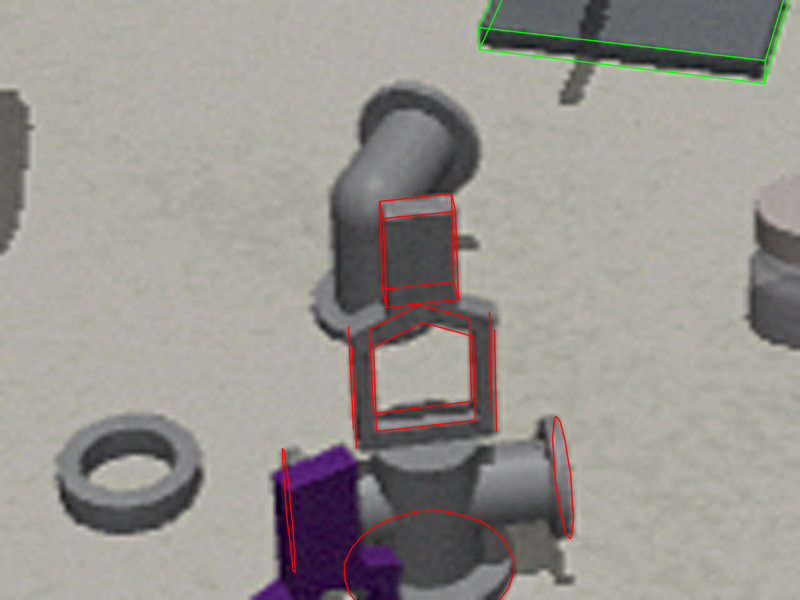

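View pics/o2.png

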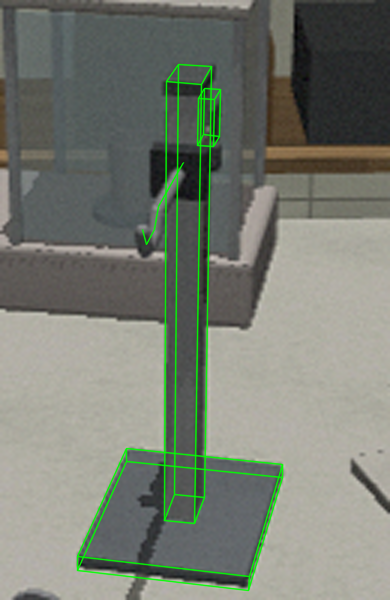

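View pics/o3.png

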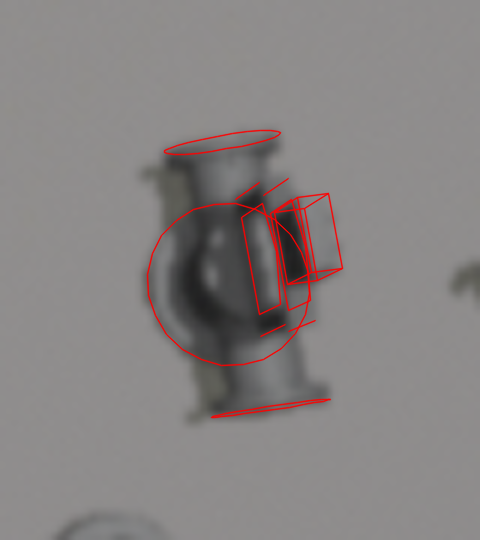

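View pics/o4.png

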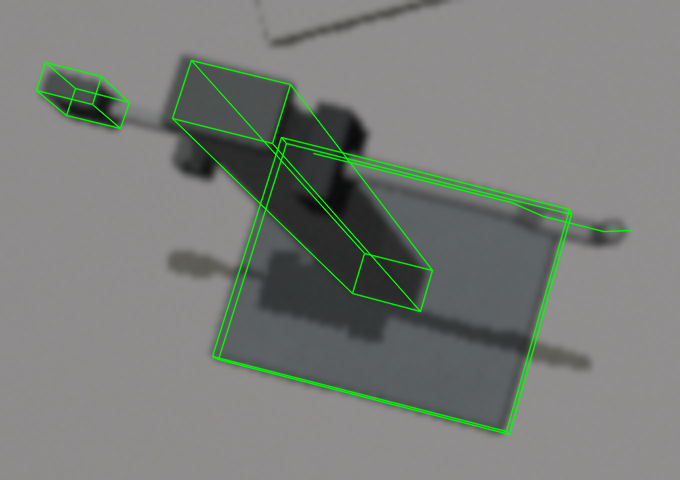

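```bash
cat >> m.py <<'E'
from scipy.spatial.transform import Rotation as Rn
def goal(tcp,jaw,obs=None):
    """delta from measured pose to TCP target, tool down, jaw yaw (mod pi). prints tool shift in shares of 50mm (total), rotation shares"""
    o=obs or ctrl.get_obs();q=o["eef_rot"];R=Rn.from_quat(np.r_[q[1:],q[0]])
    best=None
    for a in(jaw,jaw+np.pi):
        x=np.array([np.cos(a),np.sin(a),0]);y=np.array([0,0,-1.]);T=Rn.from_matrix(np.c_[x,y,np.cross(x,y)])
        w=(R.inv()*T).as_rotvec()
        if best is None or np.linalg.norm(w)<np.linalg.norm(best): best=w
    d=R.inv().apply(np.array(tcp)-o["eef_pos"])
    print("t",round(o["time_s"],2),"pos",o["eef_pos"].round(4),"op",round(o["opening"],3),"F",o["wrist_force"].round(2))
    print("shift mm",(d*1000).round(1),"shares",(d/.05).round(2),"turn shares",(best/.12).round(2)," q",o["q"].round(2))
E
python3 - <<'E'
from m import *
v=np.load("valve.npy")
o=ctrl.get_obs();q=o["eef_rot"];print(Rn.from_quat(np.r_[q[1:],q[0]]).as_matrix().round(3))
goal([v[0],v[1],.24],v[2])
E
```

```text
[[ 0.267  0.     0.964]
 [-0.964 -0.     0.267]
 [ 0.    -1.    -0.   ]]
t 0.8 pos [ 0.1533 -0.5542  0.2423] op 1.003 F [ 0.18 -0.01  0.46]
shift mm [-274.9    2.3  395.3] shares [-5.5   0.05  7.91] turn shares [  0.   -12.17   0.  ]  q [-1.51  0.18  1.61  0.    1.35 -0.21]
```

>>> {"op": "apply_moves", "data": {"plan": "-0.55 0 0.79 0 0 0 1;-0.55 0 0.79 0 0 0 1;-0.55 0 0.79 0 0 0 1;-0.55 0 0.79 0 0 0 1;-0.55 0 0.79 0 0 0 1"}}

```text
time_s: 1.3
eef_pos: [0.3079, -0.3675, 0.2425]
eef_rot: [-0.563, 0.563, -0.428, 0.429]
wrist_force: [0.8, -0.9, -0.4]
opening: 1.001
```

>>> {"op": "apply_moves", "data": {"plan": "-0.55 0 0.79 0 0 0 1;-0.55 0 0.79 0 0 0 1;-0.55 0 0.79 0 0 0 1;-0.55 0 0.79 0 0 0 1;-0.55 0 0.79 0 0 0 1"}}

```text
time_s: 1.8
eef_pos: [0.4618, -0.1822, 0.2427]
eef_rot: [-0.563, 0.563, -0.428, 0.429]
wrist_force: [0.3, -0.1, 0.1]
opening: 0.998
```

>>> {"op": "apply_moves", "data": {"plan": "0 0 0 0 -1 0 1;0 0 0 0 -1 0 1;0 0 0 0 -1 0 1;0 0 0 0 -1 0 1;0 0 0 0 -1 0 1"}}

```text
time_s: 2.3
eef_pos: [0.4608, -0.1837, 0.2424]
eef_rot: [-0.665, 0.665, -0.241, 0.241]
wrist_force: [-0.0, -0.0, 0.1]
opening: 1.002
```

>>> {"op": "apply_moves", "data": {"plan": "0 0 0 0 -1 0 1;0 0 0 0 -1 0 1;0 0 0 0 -1 0 1;0 0 0 0 -1 0 1;0 0 0 0 -1 0 1"}}

```text
time_s: 2.8
eef_pos: [0.4607, -0.1839, 0.2424]
eef_rot: [-0.706, 0.706, -0.034, 0.034]
wrist_force: [-0.1, 0.9, 0.1]
opening: 1.001
```

```bash
python3 - <<'E'
from m import *
v=np.load("valve.npy")
goal([v[0],v[1],.24],v[2])
for n in("side","top"): cv2.imwrite(f"pics/{n}1.png",ctrl.camera(n)[:,:,::-1])
it=[(v,valve(),(0,0,255))]
overlay("side","pics/side1.png","pics/p1.png",it,200,230,380,410,3)
overlay("top","pics/top1.png","pics/p2.png",it,370,230,500,340,4)
E
```

```text
t 2.8 pos [ 0.4607 -0.1839  0.2424] op 1.001 F [-0.15  0.91  0.13]
shift mm [ 0.3  2.4 -0. ] shares [ 0.01  0.05 -0.  ] turn shares [ 0.   -2.13  0.  ]  q [-0.62  0.    1.8   0.    1.34 -0.52]
```

>>> {"op": "apply_moves", "data": {"plan": "0 0 0 0 -1 0 1;0 0 0 0 -1 0 1;0 0.5 0 0 -0.13 0 1;0 0.3 0 0 0 0 0.8;0 0 0 0 0 0 0.7"}}

```text
time_s: 3.4
eef_pos: [0.4594, -0.183, 0.2001]
eef_rot: [0.706, -0.704, -0.052, 0.055]
wrist_force: [-0.1, -0.0, 0.8]
opening: 0.706
```

```bash
python3 - <<'E'
from m import *
v=np.load("valve.npy")
goal([v[0],v[1],.135],v[2])
for n in("side","top"): cv2.imwrite(f"pics/{n}2.png",ctrl.camera(n)[:,:,::-1])
it=[]
overlay("side","pics/side2.png","pics/p1.png",it,200,210,380,410,3)
overlay("top","pics/top2.png","pics/p2.png",it,370,230,500,340,4)
E
```

```text
t 3.4 pos [ 0.4594 -0.183   0.2001] op 0.706 F [-0.09 -0.01  0.76]
shift mm [ 1.7 65.1 -1.4] shares [ 0.03  1.3  -0.03] turn shares [-0.03 -0.06 -0.03]  q [-0.62  0.05  1.84 -0.    1.26 -0.77]
```

View pics/p1.png

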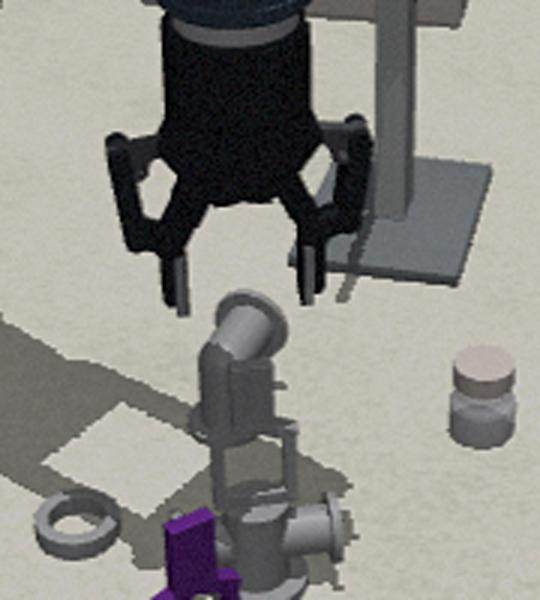

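View pics/p2.png

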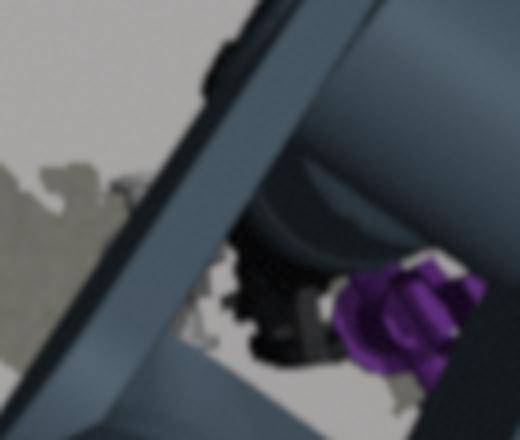

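>>> {"op": "apply_moves", "data": {"plan": "0.03 0.4 -0.03 0 -0.06 0 0.7;0 0.4 0 0 0 0 0.7;0 0.3 0 0 0 0 0.7;0 0.2 0 0 0 0 0.7;0 0 0 0 0 0 0.7"}}

```text
time_s: 4.0
eef_pos: [0.4621, -0.185, 0.1369]
eef_rot: [0.705, -0.705, -0.057, 0.057]
wrist_force: [-1.1, -0.3, -0.2]
opening: 0.7
```

```bash
python3 - <<'E'
from m import *
v=np.load("valve.npy")
goal([v[0],v[1],.135],v[2])
for n in("side",): cv2.imwrite(f"pics/{n}3.png",ctrl.camera(n)[:,:,::-1])
overlay("side","pics/side3.png","pics/p1.png",[(v,valve(),(0,0,255))],220,250,340,410,5)
E
```

```text
t 4.0 pos [ 0.4621 -0.185   0.1369] op 0.7 F [-1.06 -0.27 -0.2 ]
shift mm [-0.9  1.9  1.2] shares [-0.02  0.04  0.02] turn shares [-0.01  0.02 -0.01]  q [-0.62  0.14  1.89 -0.    1.12 -0.78]
```

View pics/p1.png

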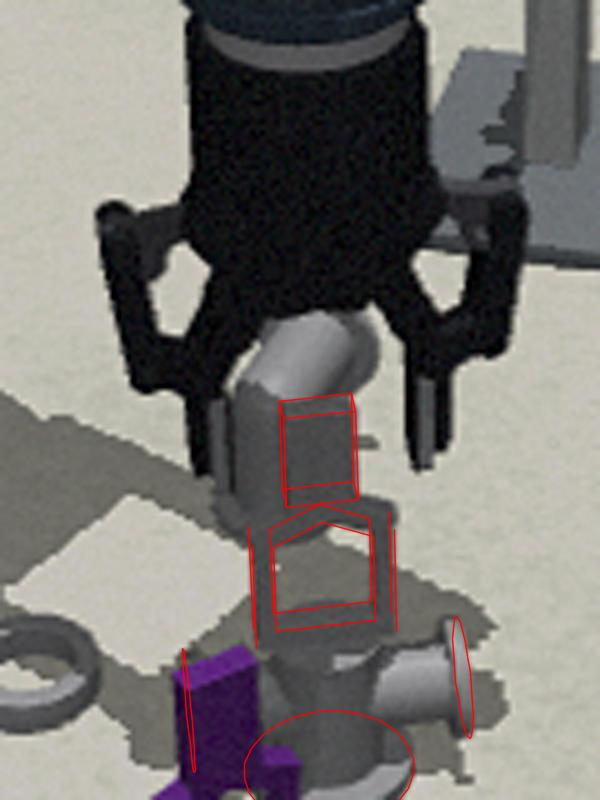

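>>> {"op": "apply_moves", "data": {"plan": "0 0.04 0 0 0 0 0.5;0 0 0 0 0 0 0.3;0 0 0 0 0 0 0;0 0 0 0 0 0 0;0 0 0 0 0 0 0"}}

```text
time_s: 4.55
eef_pos: [0.4626, -0.1855, 0.1361]
eef_rot: [-0.704, 0.705, 0.057, -0.057]
wrist_force: [-3.1, 1.0, 4.8]
opening: 0.268
```

>>> {"op": "apply_moves", "data": {"plan": "0 0 0 0 0 0 0;0 0 0 0 0 0 0;0 0 0 0 0 0 0;0 -0.1 0 0 0 0 0;0 -0.2 0 0 0 0 0"}}

```text
time_s: 5.05
eef_pos: [0.4613, -0.1842, 0.1493]
eef_rot: [0.706, -0.704, -0.056, 0.058]
wrist_force: [0.8, -1.1, -4.6]
opening: 0.27
```

```bash
python3 - <<'E'
from m import *
v=np.load("valve.npy")
goal([v[0],v[1],.135],v[2])
for n in("side",): cv2.imwrite(f"pics/{n}4.png",ctrl.camera(n)[:,:,::-1])
F=[ctrl.get_obs()["wrist_force"]]
for i in range(4): ctrl.camera("side"); F.append(ctrl.get_obs()["wrist_force"])
print(np.array(F).round(2))
overlay("side","pics/side4.png","pics/p1.png",[],220,250,340,410,5)
E
```

```text
t 5.05 pos [ 0.4613 -0.1842  0.1493] op 0.27 F [ 0.81 -1.06 -4.57]
shift mm [-0.2 14.3  0.3] shares [-0.    0.29  0.01] turn shares [-0.02  0.02 -0.02]  q [-0.62  0.12  1.88  0.    1.15 -0.78]
[[ 0.55 -0.05 -2.14]
 [ 0.03  0.14 -4.02]
 [-0.21  1.01 -5.11]
 [ 0.05  0.61 -4.17]
 [-0.18 -0.37 -4.82]]
```

View pics/p1.png

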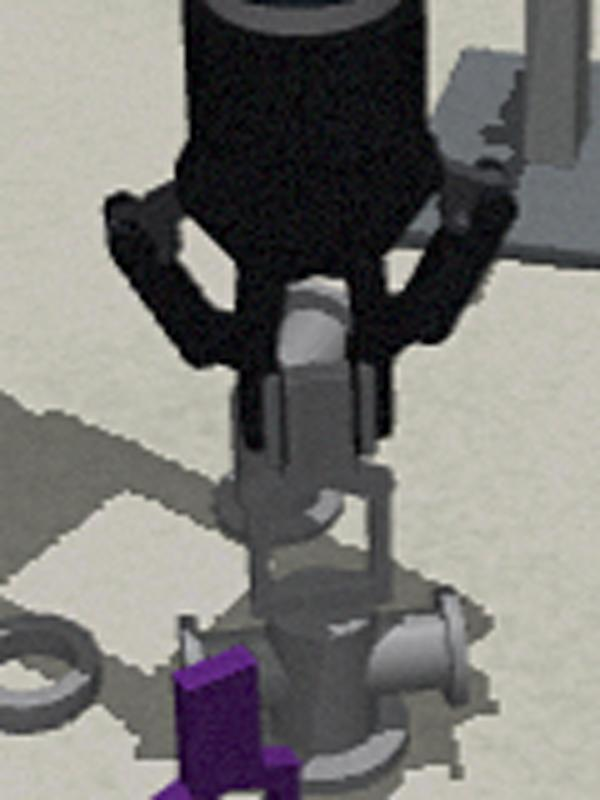

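>>> {"op": "apply_moves", "data": {"plan": "0 -0.4 0 0 0 0 0;0 -0.8 0 0 0 0 0;0 -0.8 0 0 0 0 0;0 -0.8 0 0 0 0 0;0 -0.8 0 0 0 0 0"}}

```text
time_s: 5.8
eef_pos: [0.462, -0.1848, 0.3313]
eef_rot: [0.705, -0.705, -0.057, 0.057]
wrist_force: [0.6, -1.0, -4.8]
opening: 0.268
```

>>> {"op": "apply_moves", "data": {"plan": "0 -0.3 0 0 0.5 0 0;0 0 0 0 1 0 0;0 0 0 0 1 0 0;0 0 0 0 0.7 0 0;0 0 0 0 0 0 0"}}

```text
time_s: 6.3
eef_pos: [0.4622, -0.1849, 0.3447]
eef_rot: [0.703, -0.703, 0.079, -0.078]
wrist_force: [0.2, -0.3, -4.2]
opening: 0.267
```

```bash
python3 - <<'E'
from m import *
p=np.load("scale.npy")
goal(W(p,[-.20,0,.343])[0],p[2]+np.pi/2)
for n in("side","top"): cv2.imwrite(f"pics/{n}5.png",ctrl.camera(n)[:,:,::-1])
print(ctrl.get_obs()["wrist_force"])
E
```

```text
t 6.3 pos [ 0.4622 -0.1849  0.3447] op 0.267 F [ 0.19 -0.31 -4.2 ]
shift mm [  1.6   1.8 215.2] shares [0.03 0.04 4.3 ] turn shares [-0.    0.06 -0.01]  q [-0.62 -0.06  1.66  0.    1.55 -0.4 ]
[ 0.29969941  0.3378831  -4.99641131]
```

View pics/side5.png

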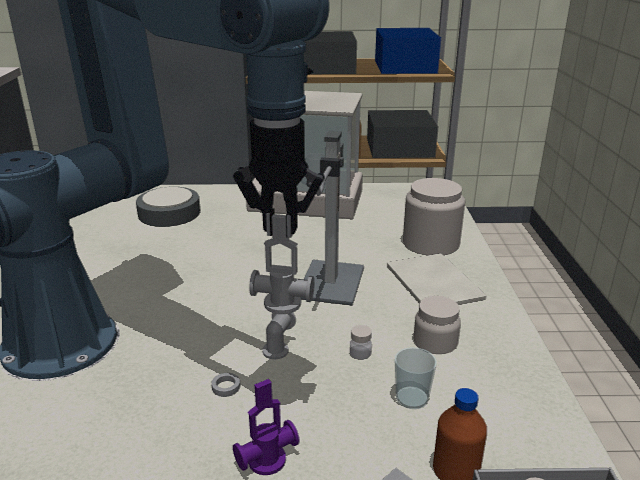

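View pics/top5.png

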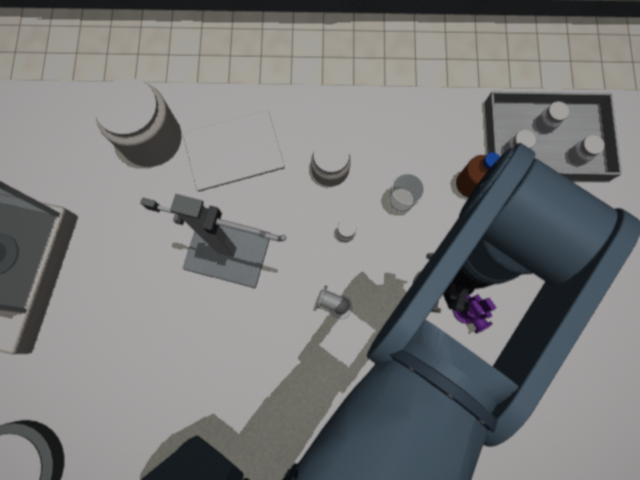

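>>> {"op": "apply_moves", "data": {"plan": "0.03 0.02 0.6 0 0.06 0 0;0 0 0.9 0 0 0 0;0 0 0.9 0 0 0 0;0 0 0.9 0 0 0 0;0 0 0.5 0 0 0 0"}}

```text
time_s: 6.9
eef_pos: [0.507, 0.0028, 0.3441]
eef_rot: [0.703, -0.702, 0.079, -0.079]
wrist_force: [0.6, 0.2, -4.9]
opening: 0.27
```

>>> {"op": "apply_moves", "data": {"plan": "0 0 0.3 0 0 0 0;0 0 0.2 0 0 0 0;0 0 0 0 0 0 0;0 0 0 0 0 0 0;0 0 0 0 0 0 0"}}

```text
time_s: 7.4
eef_pos: [0.5125, 0.023, 0.3442]
eef_rot: [-0.702, 0.703, -0.081, 0.081]
wrist_force: [0.5, 0.7, -6.4]
opening: 0.271
```

```bash
cat >> m.py <<'E'
def vpose(o=None):
    o=o or ctrl.get_obs();q=o["eef_rot"];R=Rn.from_quat(np.r_[q[1:],q[0]]).as_matrix()
    return np.r_[o["eef_pos"][:2],np.arctan2(R[1,0],R[0,0])],o["eef_pos"][2]-.1361
def lift(e,dz): return [((a[0],a[1],a[2]+dz),(b[0],b[1],b[2]+dz)) for a,b in e]
E
python3 - <<'E'
from m import *
p=np.load("scale.npy")
goal(W(p,[-.20,0,.343])[0],p[2]+np.pi/2)
for n in("side","top"): cv2.imwrite(f"pics/{n}6.png",ctrl.camera(n)[:,:,::-1])
vp,z=vpose()
it=[(p,scale(),(0,255,0)),(vp,lift(valve(),z),(0,0,255))]
overlay("side","pics/side6.png","pics/p1.png",it,250,110,410,310,4)
overlay("top","pics/top6.png","pics/p2.png",it,130,180,330,300,4)
E
```

```text
t 7.4 pos [0.5125 0.023  0.3442] op 0.271 F [ 0.46  0.69 -6.37]
shift mm [-1.5  1.2  1.3] shares [-0.03  0.02  0.03] turn shares [ 0. -0. -0.]  q [-0.19 -0.03  1.63 -0.    1.54  0.04]
```

View pics/p1.png

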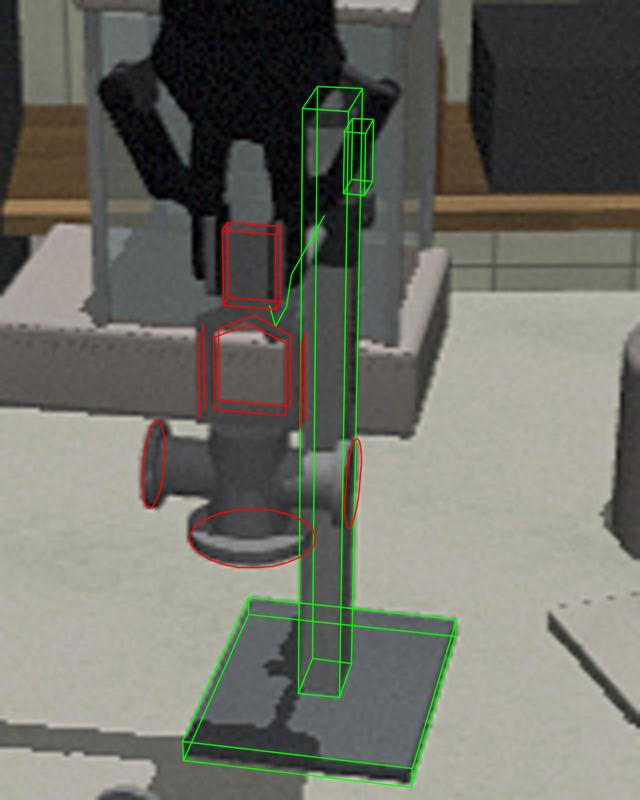

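View pics/p2.png

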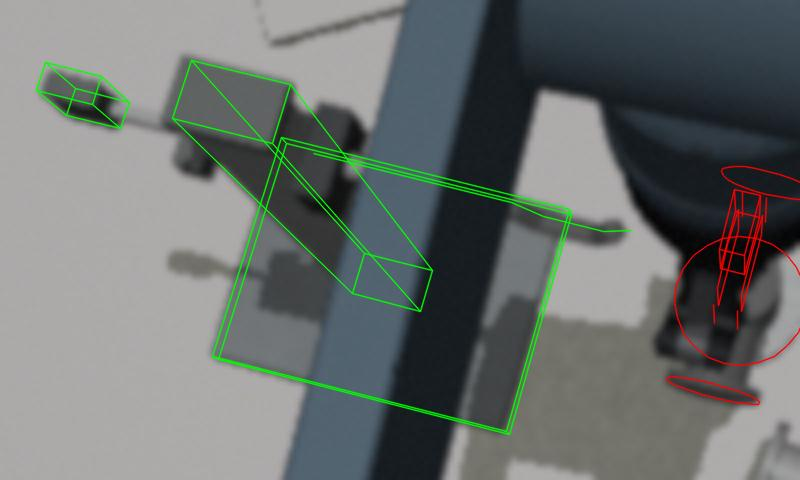

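>>> {"op": "apply_moves", "data": {"plan": "-0.03 0.02 0.2 0 0 0 0;0 0 0.3 0 0 0 0;0 0 0.3 0 0 0 0;0 0 0 0 0 0 0;0 0 0 0 0 0 0"}}

```text
time_s: 8.0
eef_pos: [0.5202, 0.0643, 0.3432]
eef_rot: [-0.702, 0.703, -0.08, 0.08]
wrist_force: [0.2, -1.0, -5.3]
opening: 0.267
```

```bash
cat > look.py <<'E'
from m import *
import sys
def look(tag,h=0,m=0,draw=True,x=-.13,tz=.343):
    p=np.load("scale.npy")
    goal(W(p,[x,0,tz])[0],p[2]+np.pi/2)
    for n in("side","top"): cv2.imwrite(f"pics/{n}{tag}.png",ctrl.camera(n)[:,:,::-1])
    vp,z=vpose()
    it=[(p,scale(h,m),(0,255,0)),(vp,lift(valve(),z),(0,0,255))] if draw else []
    overlay("side",f"pics/side{tag}.png","pics/p1.png",it,260,130,380,280,5)
    overlay("top",f"pics/top{tag}.png","pics/p2.png",it,130,180,330,300,4)
    return vp,z
E
python3 - <<'E'
from look import *
print(look("7",draw=False))
E
```

```text
t 8.0 pos [0.5202 0.0643 0.3432] op 0.267 F [ 0.17 -0.99 -5.31]
shift mm [ 0.4  0.2 29.2] shares [0.01 0.   0.58] turn shares [ 0.    0.02 -0.  ]  q [-0.1  -0.    1.6  -0.    1.54  0.12]
(array([ 0.52020203,  0.06356458, -0.22875281]), np.float64(0.2071300530154932))
```

View pics/p1.png

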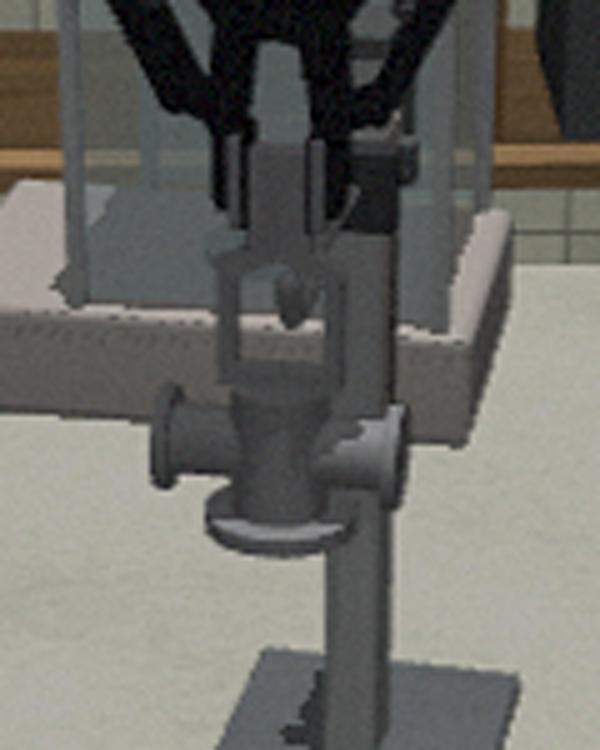

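View pics/p2.png

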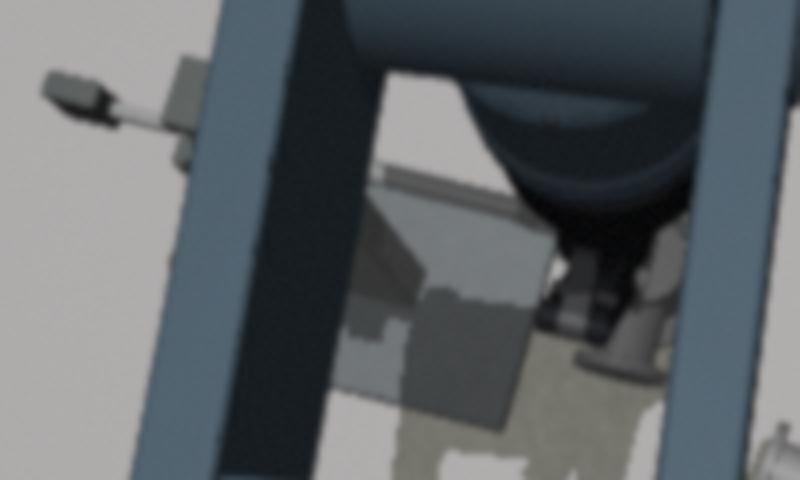

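>>> {"op": "apply_moves", "data": {"plan": "0 0 0.14 0 0 0 0;0 0 0.15 0 0 0 0;0 0 0.15 0 0 0 0;0 0 0.14 0 0 0 0;0 0 0 0 0 0 0"}}

```text
time_s: 8.6
eef_pos: [0.5269, 0.0925, 0.3433]
eef_rot: [0.703, -0.702, 0.081, -0.081]
wrist_force: [1.0, -0.3, -5.1]
opening: 0.267
```

```bash
python3 - <<'E'
from look import *
print(look("8",draw=False))
F=[]
for i in range(10): ctrl.camera("side"); F.append(ctrl.get_obs()["wrist_force"])
print(np.mean(F,0),np.std(F,0))
E
```

```text
t 8.6 pos [0.5269 0.0925 0.3433] op 0.267 F [ 0.99 -0.33 -5.07]
shift mm [0.3 0.3 0.3] shares [0.01 0.01 0.01] turn shares [-0.    0.01 -0.  ]  q [-0.05  0.02  1.58  0.    1.54  0.18]
(array([ 0.52675333,  0.09169097, -0.22877097]), np.float64(0.20711692452838093))
[ 0.30026381 -0.00659123 -5.06357617] [0.60400841 0.39160118 0.41134977]
```

View pics/p1.png

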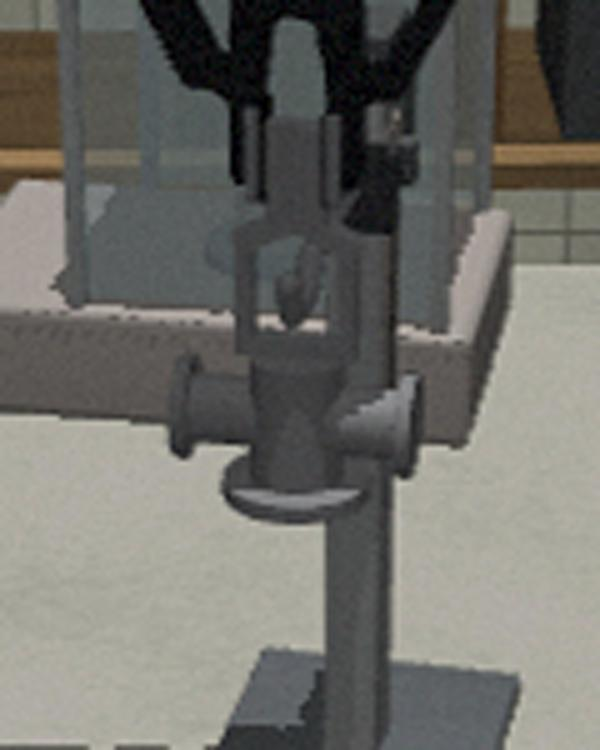

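View pics/p2.png

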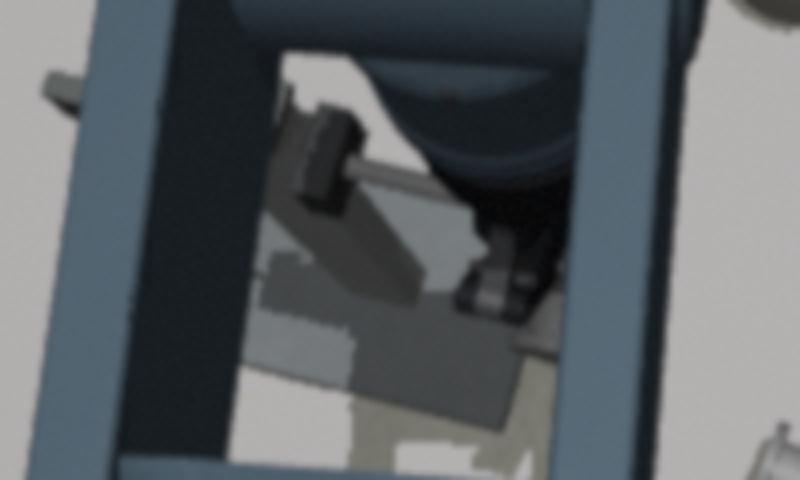

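>>> {"op": "apply_moves", "data": {"plan": "0 0.1 0 0 0 0 0;0 0.1 0 0 0 0 0;0 0.1 0 0 0 0 0;0 0.06 0 0 0 0 0;0 0.04 0 0 0 0 0"}}

```text
time_s: 9.7
eef_pos: [0.5266, 0.0915, 0.3226]
eef_rot: [-0.702, 0.702, -0.081, 0.081]
wrist_force: [0.4, -0.1, -4.3]
opening: 0.266
```

>>> {"op": "apply_moves", "data": {"plan": "0 0.04 0 0 0 0 0;0 0.04 0 0 0 0 0;0 0.04 0 0 0 0 0;0 0.05 0 0 0 0 0;0 0.05 0 0 0 0 0"}}

```text
time_s: 10.2
eef_pos: [0.5269, 0.0915, 0.3122]
eef_rot: [0.702, -0.702, 0.081, -0.081]
wrist_force: [-0.2, 0.3, -4.0]
opening: 0.27
```

>>> {"op": "apply_moves", "data": {"plan": "0 0.05 0 0 0 0 0;0 0.05 0 0 0 0 0;0 0.05 0 0 0 0 0;0 0.05 0 0 0 0 0;0 0.05 0 0 0 0 0"}}

```text
time_s: 10.7
eef_pos: [0.5269, 0.0915, 0.2997]
eef_rot: [0.702, -0.702, 0.081, -0.081]
wrist_force: [0.4, 0.0, -3.2]
opening: 0.267
```

```bash
python3 - <<'E'
from look import *
print(look("9",draw=False))
F=[]
for i in range(4): ctrl.camera("side"); F.append(ctrl.get_obs()["wrist_force"])
print(np.mean(F,0),np.std(F,0))
E
```

```text
t 10.7 pos [0.5269 0.0915 0.2997] op 0.267 F [ 0.38  0.03 -3.23]
shift mm [  0.1 -43.3   1.3] shares [ 0.   -0.87  0.03] turn shares [-0.  0.  0.]  q [-0.05  0.05  1.64  0.    1.46  0.18]
(array([ 0.52683264,  0.09147729, -0.22943251]), np.float64(0.16340108757236993))
[ 0.11914794  0.06351562 -3.34621887] [0.31327146 0.3114486  0.231413  ]
```

View pics/p1.png

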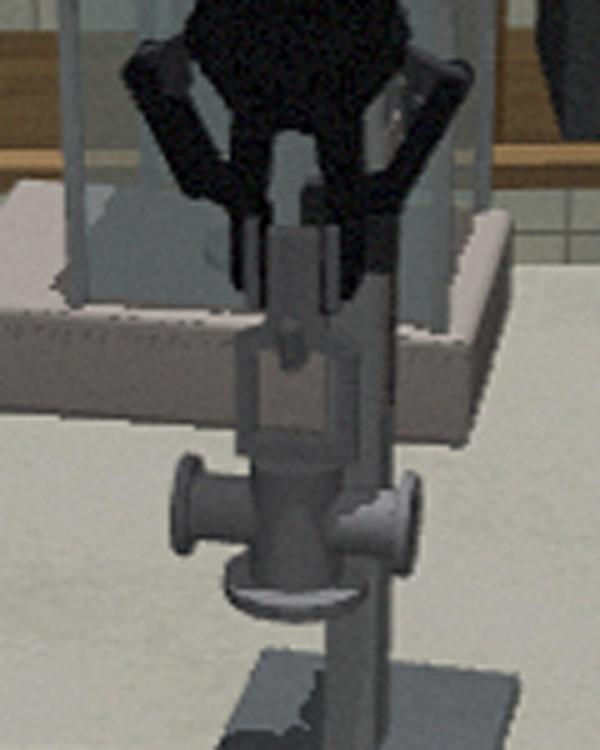

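>>> {"op": "apply_moves", "data": {"plan": "0 0.05 0 0 0 0 0;0 0.05 0 0 0 0 0;0 0.05 0 0 0 0 0;0 0.05 0 0 0 0 0;0 0.05 0 0 0 0 0"}}

```text
time_s: 11.5
eef_pos: [0.5269, 0.0915, 0.2872]
eef_rot: [0.702, -0.702, 0.081, -0.081]
wrist_force: [0.4, -0.3, -1.7]
opening: 0.273
```

>>> {"op": "apply_moves", "data": {"plan": "0 0.05 0 0 0 0 0;0 0.05 0 0 0 0 0;0 0.05 0 0 0 0 0;0 0.05 0 0 0 0 0;0 0.05 0 0 0 0 0"}}

```text
time_s: 12.0
eef_pos: [0.5269, 0.0915, 0.2748]
eef_rot: [0.702, -0.702, 0.081, -0.081]
wrist_force: [1.1, 0.5, -1.5]
opening: 0.266
```

>>> {"op": "apply_moves", "data": {"plan": "0 0.04 0 0 0 0 0;0 0.03 0 0 0 0 0;0 0.03 0 0 0 0 0;0 0 0 0 0 0 0;0 0 0 0 0 0 0"}}

```text
time_s: 12.5
eef_pos: [0.5269, 0.0915, 0.2699]
eef_rot: [0.702, -0.702, 0.081, -0.081]
wrist_force: [1.1, -0.1, 1.0]
opening: 0.27
```

```bash
python3 - <<'E'
from look import *
print(look("10",draw=False))
F=[]
for i in range(25): ctrl.camera("side"); F.append(ctrl.get_obs()["wrist_force"])
print(np.mean(F,0),np.std(F,0),ctrl.get_obs()["eef_pos"],ctrl.get_obs()["torque"])
E
```

```text
t 12.5 pos [0.5269 0.0915 0.2699] op 0.27 F [ 1.12 -0.06  1.01]
shift mm [  0.1 -73.1   1.3] shares [ 0.   -1.46  0.03] turn shares [-0.  0.  0.]  q [-0.05  0.07  1.68  0.    1.4   0.18]
(array([ 0.52686798,  0.09147482, -0.22941925]), np.float64(0.1338410805050893))
[ 2.4563437   0.06603388 -0.67806959] [0.49982505 0.55635295 0.58243003] [0.52681516 0.09150034 0.26982507] [-0.02326157 -0.55308451  0.00268788]
```

View pics/p1.png

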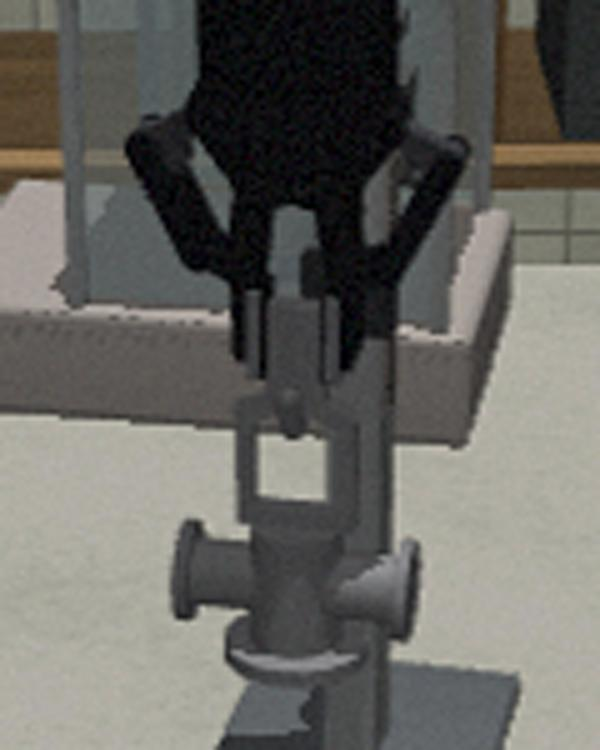

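>>> {"op": "apply_moves", "data": {"plan": "0.02 0 0 0 0 0 0;0.02 0 0 0 0 0 0;0.02 0 0 0 0 0 0;0 0 0 0 0 0 0;0 0 0 0 0 0 0"}}

```text
time_s: 14.35
eef_pos: [0.528, 0.0912, 0.2688]
eef_rot: [0.702, -0.702, 0.083, -0.079]
wrist_force: [-5.1, 1.2, -0.3]
opening: 0.27
```

```bash
cat > f.py <<'E'
from look import *
def favg(n=10):
    F=[];M=[]
    for i in range(n): ctrl.camera("side"); o=ctrl.get_obs();F.append(o["wrist_force"]);M.append(o["torque"])
    print("t",o["time_s"],"F",np.mean(F,0).round(2),"sd",np.std(F,0).round(2),"M",np.mean(M,0).round(3),o["eef_pos"].round(4))
E
python3 -c "
from f import *
favg()"
```

```text
t 14.85 F [-5.06  1.34 -0.33] sd [0.36 0.38 0.65] M [0.271 0.953 0.017] [0.528  0.0912 0.2688]
```

>>> {"op": "apply_moves", "data": {"plan": "-0.02 0 0 0 0 0 0;-0.01 0 0 0 0 0 0;0 0 0 0 0 0 0;0 0 0 0 0 0 0;0 0 0 0 0 0 0"}}

```text
time_s: 15.35
eef_pos: [0.5279, 0.0912, 0.2696]
eef_rot: [0.702, -0.702, 0.081, -0.081]
wrist_force: [-4.1, 1.6, -0.6]
opening: 0.265
```

```bash
python3 -c "
from f import *
favg()
look('11',draw=False)"
```

```text
t 15.85 F [-4.85  1.12 -0.69] sd [0.48 0.39 0.36] M [0.228 0.927 0.009] [0.5279 0.0912 0.2696]
t 15.85 pos [0.5279 0.0912 0.2696] op 0.268 F [-5.62  0.84 -0.53]
shift mm [ -1.1 -73.4   1.3] shares [-0.02 -1.47  0.03] turn shares [ 0.    0.   -0.01]  q [-0.05  0.07  1.67  0.    1.4   0.18]
```

View pics/p1.png

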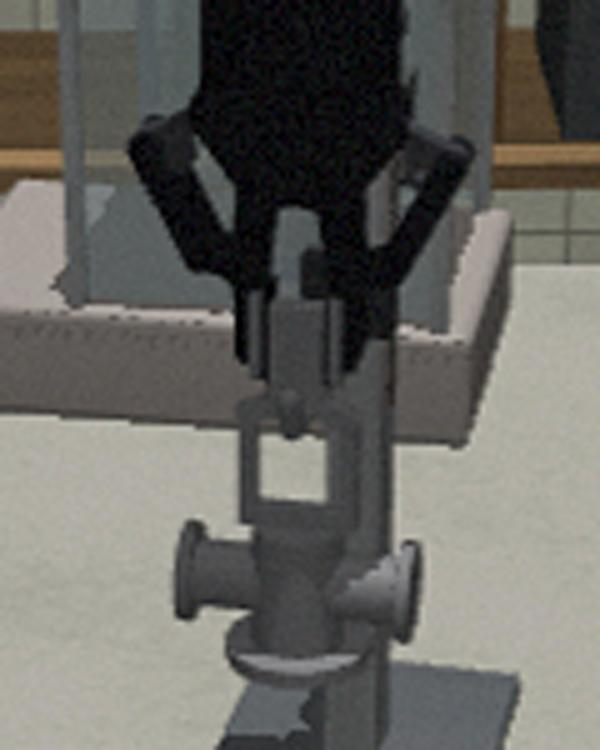

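>>> {"op": "apply_moves", "data": {"plan": "-0.015 0 0 0 0 0 0;0 0 0 0 0 0 0;0 0 0 0 0 0 0;0 0 0 0 0 0 0;0 0 0 0 0 0 0"}}

```text
time_s: 16.45
eef_pos: [0.5277, 0.0912, 0.2699]
eef_rot: [-0.702, 0.702, -0.081, 0.081]
wrist_force: [-2.6, 0.1, -0.3]
opening: 0.268
```

```bash
python3 -c "
from f import *
favg()"
```

```text
t 16.95 F [-2.13  0.6  -0.28] sd [0.53 0.63 0.46] M [0.118 0.351 0.01 ] [0.5276 0.0913 0.2699]
```

>>> {"op": "apply_moves", "data": {"plan": "-0.007 0.02 0 0 0 0 0;0 0.02 0 0 0 0 0;0 0.02 0 0 0 0 0;0 0 0 0 0 0 0;0 0 0 0 0 0 0"}}

```text
time_s: 17.45
eef_pos: [0.5275, 0.0913, 0.2669]
eef_rot: [-0.702, 0.702, -0.081, 0.081]
wrist_force: [0.8, -1.3, -0.6]
opening: 0.266
```

```bash
python3 -c "
from f import *
favg(15)"
```

```text
t 18.2 F [ 1.06 -0.37 -0.23] sd [0.51 0.35 0.65] M [-0.023 -0.167 -0.001] [0.5272 0.0914 0.2668]
```

>>> {"op": "apply_moves", "data": {"plan": "0.003 0.02 0 0 0 0 0;0 0.02 0 0 0 0 0;0 0.02 0 0 0 0 0;0 0 0 0 0 0 0;0 0 0 0 0 0 0"}}

```text
time_s: 18.7
eef_pos: [0.5273, 0.0914, 0.2637]
eef_rot: [0.702, -0.702, 0.081, -0.081]
wrist_force: [0.3, -0.8, -0.1]
opening: 0.273
```

```bash
python3 -c "
from f import *
favg(30)
look('12',draw=False)"
```

```text
t 20.2 F [ 0.52 -0.17  0.02] sd [0.58 0.55 0.38] M [-0.022 -0.089 -0.   ] [0.5273 0.0914 0.2638]
t 20.2 pos [0.5273 0.0914 0.2638] op 0.269 F [ 1.05 -0.79 -0.01]
shift mm [ -0.3 -79.2   1.3] shares [-0.01 -1.58  0.03] turn shares [-0.  0. -0.]  q [-0.05  0.07  1.68  0.    1.39  0.18]
```

View pics/p1.png

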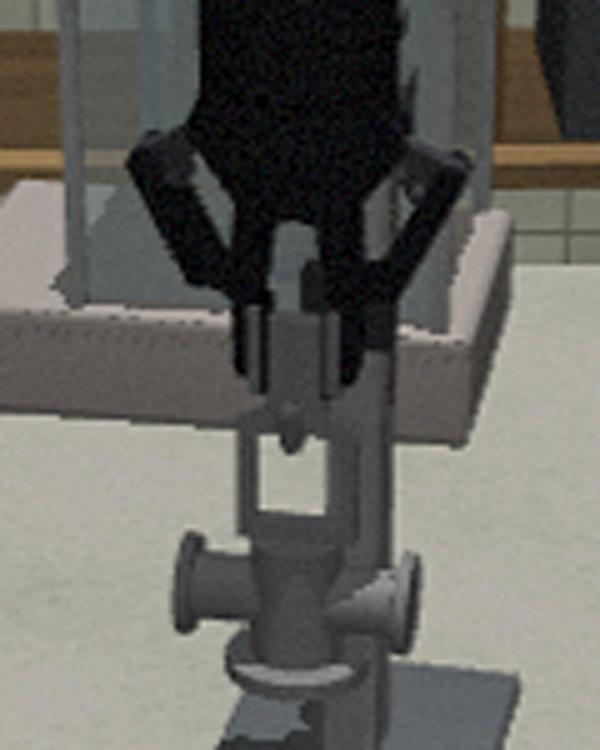

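>>> {"op": "apply_moves", "data": {"plan": "0 0.02 0 0 0 0 0;0 0 0 0 0 0 0;0 0 0 0 0 0 0;0 0 0 0 0 0 0.3;0 0 0 0 0 0 0.34"}}

```text
time_s: 20.8
eef_pos: [0.5272, 0.0914, 0.2628]
eef_rot: [0.702, -0.702, 0.081, -0.081]
wrist_force: [0.2, -0.5, 0.2]
opening: 0.341
```

```bash
python3 -c "
from f import *
favg(1)
look('13',draw=False)"
```

```text
t 20.85 F [0.46 0.6  0.08] sd [0. 0. 0.] M [-0.019 -0.013  0.017] [0.5272 0.0914 0.2628]
t 20.85 pos [0.5272 0.0914 0.2628] op 0.343 F [0.46 0.6  0.08]
shift mm [ -0.3 -80.2   1.3] shares [-0.01 -1.6   0.03] turn shares [ 0.  0. -0.]  q [-0.05  0.07  1.68  0.    1.38  0.18]
```

View pics/p1.png

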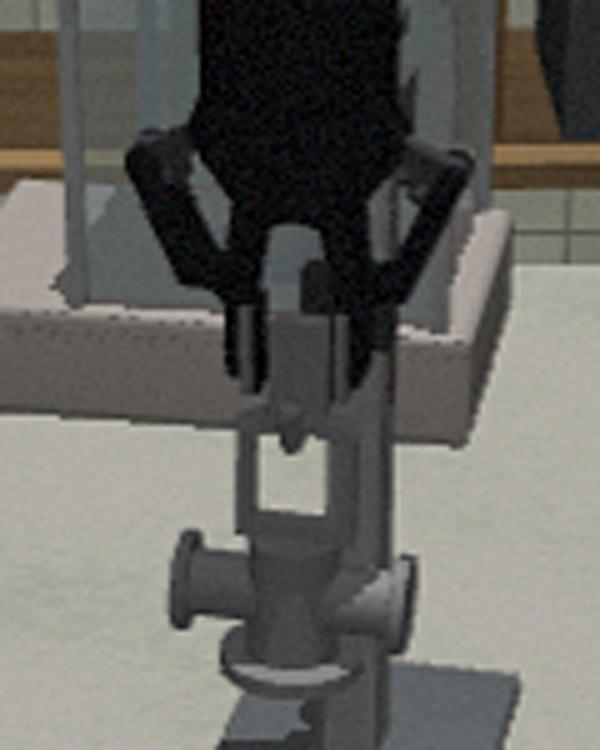

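>>> {"op": "apply_moves", "data": {"plan": "0 0 0 0 0 0 0.5;0 0 0 0 0 0 0.6;0 0 0 0 0 0 0.6;0 0 0 0 0 0 0.6;0 -0.3 0 0 0 0 0.6"}}

```text
time_s: 21.45
eef_pos: [0.526, 0.0914, 0.2762]
eef_rot: [-0.702, 0.703, -0.083, 0.079]
wrist_force: [-0.1, 0.0, 0.8]
opening: 0.601
```

>>> {"op": "apply_moves", "data": {"plan": "0 -0.6 0 0 0 0 0.6;0 -0.8 0 0 0 0 0.6;0 -0.8 0 0 0 0 0.6;0 -0.8 0 0 0 0 0.6;0 -0.5 0 0 0 0 0.6"}}

```text
time_s: 21.95
eef_pos: [0.5276, 0.0914, 0.4579]
eef_rot: [0.703, -0.702, 0.079, -0.083]
wrist_force: [0.3, -0.4, -0.6]
opening: 0.6
```

```bash
python3 -c "
from f import *
p=np.load('scale.npy')
look('14',draw=False)
goal(W(p,[.08,0,.343+.07])[0],p[2]+np.pi/2)"
```

```text
t 21.95 pos [0.5276 0.0914 0.4579] op 0.6 F [ 0.27 -0.43 -0.61]
shift mm [ -1.3 114.9   1.1] shares [-0.03  2.3   0.02] turn shares [-0.01  0.    0.05]  q [-0.05 -0.    1.38  0.    1.76  0.18]
t 22.05 pos [0.5284 0.0914 0.4591] op 0.603 F [-0.1   0.08 -1.02]
shift mm [ -1.7  46.5 211. ] shares [-0.03  0.93  4.22] turn shares [-0.01  0.    0.08]  q [-0.05 -0.    1.38  0.    1.76  0.18]
```

View pics/p1.png

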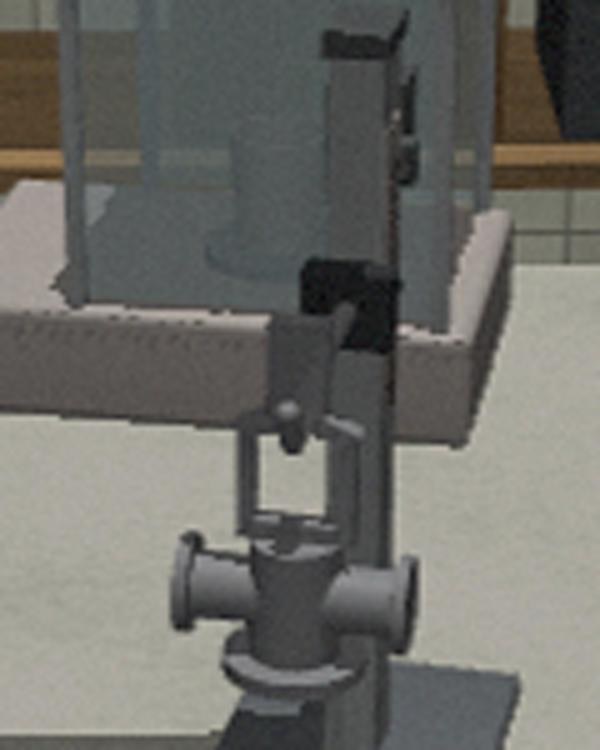

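View pics/side14.png

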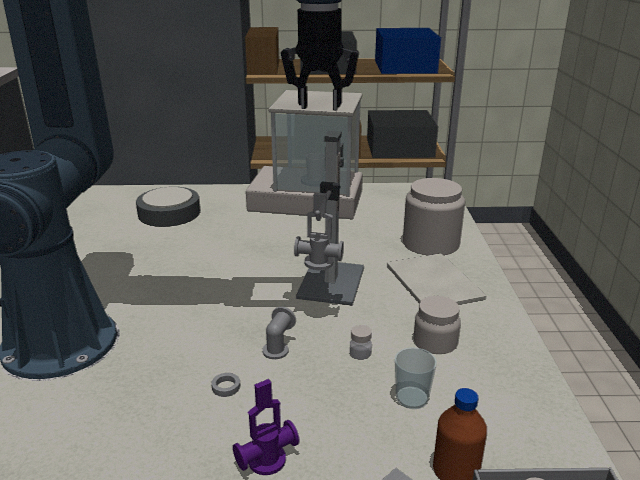

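>>> {"op": "apply_moves", "data": {"plan": "-0.03 0 0.6 0 0 0.05 0.6;0 0 0.9 0 0 0 0.6;0 0 0.9 0 0 0 0.6;0 0 0.9 0 0 0 0.6;0 0 0.9 0 0 0 0.6"}}

```text
time_s: 22.55
eef_pos: [0.5735, 0.2979, 0.4525]
eef_rot: [0.703, -0.702, 0.083, -0.079]
wrist_force: [0.7, 0.1, -0.2]
opening: 0.599
```

```bash
python3 - <<'E'
from f import *
p=np.load('scale.npy')
look('15',draw=False)
goal(W(p,[.08,0,.459])[0],p[2]+np.pi/2)
prev=None
for i in range(40):
    im=ctrl.camera("side")[140:280,285:360].astype(float).mean(2)
    if prev is not None and i%3==0: print(i,round(np.abs(im-prev).mean(),2),end="; ")
    prev=im
goal(W(p,[.08,0,.459])[0],p[2]+np.pi/2)
cv2.imwrite("pics/side16.png",ctrl.camera("side")[:,:,::-1]);cv2.imwrite("pics/top16.png",ctrl.camera("top")[:,:,::-1])
for h in(.050,.055,.060):
  overlay("side","pics/side16.png",f"pics/s16_{int(h*1000)}.png",[(p,scale(h,0),(0,255,0))],280,130,360,280,5)
overlay("top","pics/top16.png",f"pics/t16.png",[(p,scale(.055,0),(0,255,0))],130,180,330,300,4)
E
```

```text
t 22.55 pos [0.5735 0.2979 0.4525] op 0.599 F [ 0.71  0.08 -0.22]
shift mm [   2.4  109.6 -210.2] shares [ 0.05  2.19 -4.2 ] turn shares [ 0.    0.   -0.05]  q [0.29 0.27 1.09 0.   1.79 0.52]
t 22.65 pos [0.5731 0.301  0.4504] op 0.598 F [-0.66 -1.   -0.85]
shift mm [ 2.7 -8.6 -3.2] shares [ 0.05 -0.17 -0.06] turn shares [ 0.    0.05 -0.08]  q [0.3  0.27 1.09 0.   1.79 0.52]
3 2.42; 6 2.35; 9 2.31; 12 2.34; 15 2.38; 18 2.34; 21 2.33; 24 2.32; 27 2.3; 30 2.32; 33 2.32; 36 2.32; 39 2.3; t 24.65 pos [0.5736 0.2962 0.4528] op 0.597 F [-0.87  0.08  0.35]
shift mm [ 1.2 -6.2  1.3] shares [ 0.02 -0.12  0.03] turn shares [ 0.    0.   -0.05]  q [0.29 0.27 1.09 0.   1.79 0.52]
```

View pics/s16_55.png

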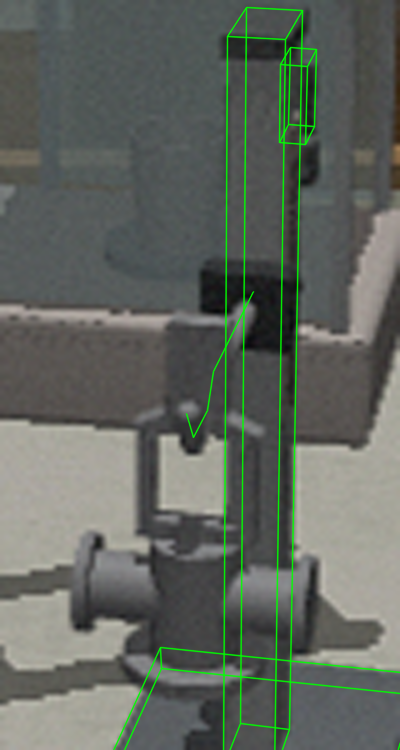

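View pics/t16.png

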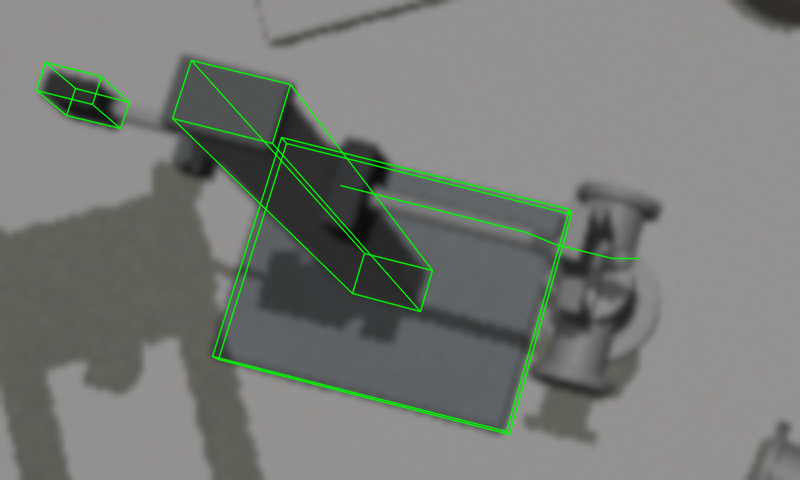

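```bash
python3 - <<'E'
from f import *
p=np.load('scale.npy')
im=np.mean([ctrl.camera("side").astype(float) for _ in range(6)],0);np.save("side_avg_hang.npy",im)
tp=np.mean([ctrl.camera("top").astype(float) for _ in range(4)],0);np.save("top_avg_hang.npy",tp)
g1=im.mean(2);g0=cv2.imread("pics/side0.png").astype(float).mean(2)
for g,r in((g0,(150,185)),(g1,(175,210))):
    print(r[0]);print(g[r[0]:r[1],326:338].round(0).astype(int))
for h in(0,.05,.055,.06): print(h,proj("side",W(p,[[-.03,0,.3-h],[-.156,0,.307-h]])))
E
```

```text
150
[[ 81  85  82  76  82  82  85  78  82  85  72  56]
 [ 90  85  82  75  84  87  86  82  91  84  75  58]
 [ 85  88  83  82  87  86  84  78  85  85  71  56]
 [ 86  86  86  84  87  84  85  87  88  86  72  52]
 [ 87  84  87  84  87  82  80  83  88  84  72  61]
 [ 90  85  82  88  86  83  84  87  88  81  73  71]
 [ 90  87  88  82  90  87  88  86  88  88  82  86]
 [ 85  80  81  87  89  83  90  87  88  88  85  69]
 [ 56  54  54  54  53  56  57  65  65  66  64  60]
 [ 55  58  57  56  54  55  54  61  56  57  59  55]
 [ 39  46  55  54  54  54  65  56  56  55  59  59]
 [ 25  27  30  26  18  27  28  29  31  32  35  40]
 [ 26  27  25  33  33  36  33  16  34  25  27  28]
 [ 28  32  27  29  28  29  32  25  30  29  31  29]
 [ 24  36  25  30  26  28  28  21  33  23  22  30]
 [ 26  23  30  29  22  27  32  31  28  28  23  30]
 [ 30  41  87 102  71  21  30  32  33  27  34  35]
 [ 48  97 137 138 117  57  30  24  27  31  29  29]
 [ 74 132 136 128 112  72  19  29  31  31  32  34]
 [103 135 129 121  92  43  28  32  36  32  27  33]
 [132 136 125 106  64  19  29  29  21  32  30  30]
 [132 128 116  84  39  29
[... 2033 characters left out ...]
  77  75  75  75  78  76  72  65  56]
 [ 61  77  72  74  74  74  75  76  75  70  64  56]
 [ 64  74  74  75  74  73  76  76  74  73  65  54]
 [ 65  76  75  74  75  73  73  76  75  70  65  53]
 [ 65  74  73  73  74  74  76  73  74  71  63  55]
 [ 70  75  74  74  72  74  74  73  75  72  65  53]
 [ 70  75  72  73  74  75  75  75  72  71  60  36]
 [ 70  76  74  75  74  73  74  74  75  71  64  48]
 [ 70  74  74  72  74  74  74  77  74  69  59  52]]
0 [[329.50214387 167.27974868]
 [316.78274065 186.75411551]]
0.05 [[329.27606539 189.56564539]
 [316.78680251 210.7788611 ]]
0.055 [[329.25390601 191.75002742]
 [316.78719987 213.12914523]]
0.06 [[329.2318264  193.92654531]
 [316.78759566 215.47016462]]
```

```bash
python3 - <<'E'
from f import *
from scipy.ndimage import shift as sh
from scipy.optimize import minimize
p=np.load('scale.npy')
def match(g0,g1,win,guess):
    r0,r1,c0,c1=win
    a=cv2.GaussianBlur(g0,(0,0),.7)[r0:r1,c0:c1]
    b=cv2.GaussianBlur(g1,(0,0),.7)
    def cost(d):
        rr,cc=np.mgrid[r0:r1,c0:c1].astype(np.float32)
        q=cv2.remap(b.astype(np.float32),(cc+np.float32(d[1])),(rr+np.float32(d[0])),cv2.INTER_LINEAR)
        x=a-a.mean();y=q-q.mean();return -(x*y).sum()/np.sqrt((x*x).sum()*(y*y).sum())
    r=minimize(cost,guess,method="Nelder-Mead",options=dict(xatol=.01,initial_simplex=[guess,[guess[0]+.7,guess[1]],[guess[0],guess[1]+.7]]));return r.x,-r.fun
S0=cv2.imread("pics/side0.png")[:,:,::-1].astype(np.float32).mean(2);S1=np.load("side_avg_hang.npy").mean(2).astype(np.float32)
T0=cv2.imread("pics/top0.png")[:,:,::-1].astype(np.float32).mean(2);T1=np.load("top_avg_hang.npy").mean(2).astype(np.float32)
hs=np.linspace(.045,.065,41)
for nm,win,L in(("block",(154,180,323,338),(-.03,0,.3)),("blockL",(156,179,328,338),(-.03,0,.3)),("tip",(184,194,316,321),(-.154,0,.303))):
    d,c=match(S0,S1,win,[23.9,-.2])
    P=np.array([proj("side",W(p,[L[0],L[1],L[2]-h]))[0]-proj("side",W(p,L))[0] for h in hs])
    print(nm,d.round(2),round(c,3),"h",np.interp(d[0],P[:,1],hs).round(4))
# top: block and rod
L=(-.025,0,.31)
P=np.array([proj("top",W(p,[L[0],L[1],L[2]-h]))[0]-proj("top",W(p,L))[0] for h in hs])
i=18
for win in((205,235,203,224),(204,220,208,224)):
    d,c=match(T0,T1,win,[P[i,1],P[i,0]]);print("top",d.round(2),round(c,3),"pred@.054",P[i].round(2),"h row",np.interp(d[0],P[:,1],hs).round(4),"h col",np.interp(d[1],P[:,0],hs).round(4))
E
```

```text
block [23.69  0.16] 0.881 h 0.0532
blockL [24.04 -0.19] 0.991 h 0.054
tip [ 2.557e+01 -1.000e-02] 0.819 h 0.0535
top [8.49 6.21] 0.975 pred@.054 [6.54 8.13] h row 0.0566 h col 0.051
top [8.79 6.09] 0.974 pred@.054 [6.54 8.13] h row 0.0587 h col 0.05
```

```bash
python3 - <<'E'
from f import *
p=np.load('scale.npy')
cv2.imwrite("pics/sa.png",np.load("side_avg_hang.npy")[:,:,::-1]);cv2.imwrite("pics/ta.png",np.load("top_avg_hang.npy")[:,:,::-1])
overlay("side","pics/sa.png","pics/sa1.png",[],310,120,370,180,10)
overlay("top","pics/ta.png","pics/ta1.png",[(p,scale(.054,0),(0,255,0))],130,180,200,230,10)
overlay("top","pics/ta.png","pics/ta2.png",[],130,180,200,230,10)
print(ctrl.recognise("top","marker_grip"),ctrl.recognise("side","marker_grip"),ctrl.recognise("top","pointer"),ctrl.recognise("top","marker_tip"))
E
```

```text
[{'point': [0.5698, 0.2852, 0.301], 'score': 0.69}] [{'point': [0.5785, 0.2878, 0.299], 'score': 0.6}] [] [][ WARN:0@0.530] global loadsave.cpp:1063 imwrite_ Unsupported depth image for selected encoder is fallbacked to CV_8U.
```

View pics/sa1.png

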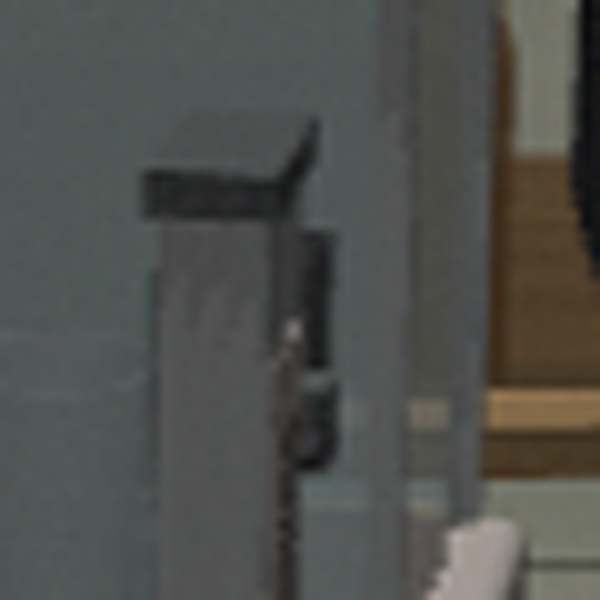

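View pics/ta1.png

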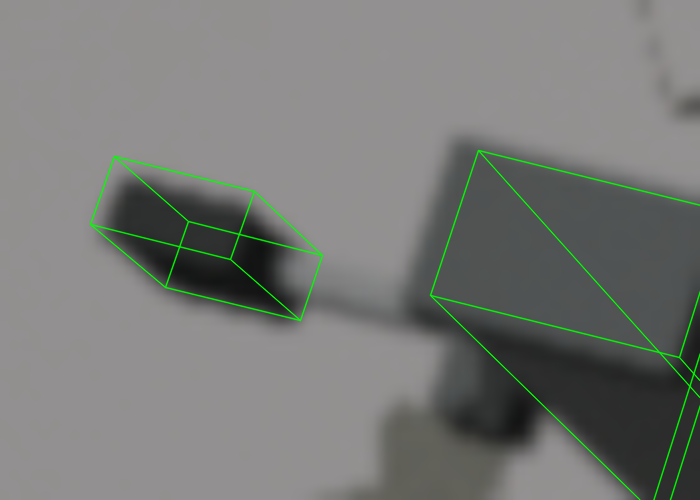

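View pics/ta2.png

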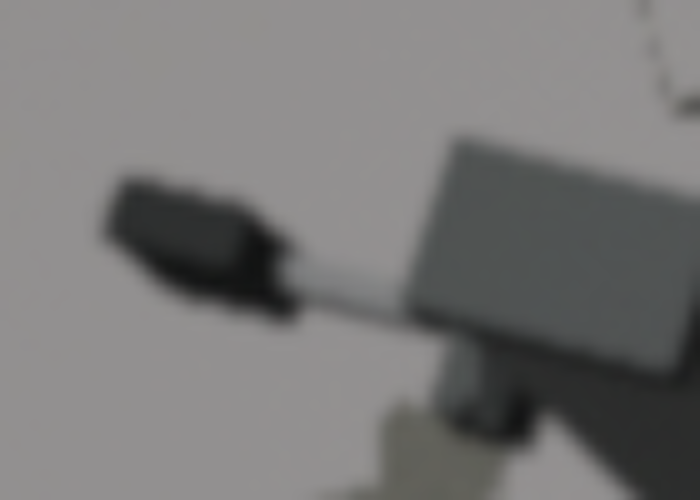

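```bash
python3 - <<'E'
from f import *
p=np.load('scale.npy')
for L in[(0,-.018,.3),(.02,-.018,.3),(.068,0,.322),(.068,-.006,.322),(.092,-.006,.322),(.068,-.006,.286),(.092,-.006,.286),(.068,.0,.304),(-.02,-.012,.362),(-.02,.012,.362),(-.02,-.012,.374)]:
    print(L,proj("side",W(p,L))[0].round(1),proj("top",W(p,L))[0].round(1))
T=np.load("top_avg_hang.npy").mean(2)
S=np.load("side_avg_hang.npy").mean(2)
print(S[138:172,338:346].round(0).astype(int))
E
```

```text
(0, -0.018, 0.3) [340.6 163. ] [200.1 205.5]
(0.02, -0.018, 0.3) [342.2 159.8] [188.7 202.7]
(0.068, 0, 0.322) [338.1 142.5] [153.7 202. ]
(0.068, -0.006, 0.322) [340.8 142.7] [154.9 198.6]
(0.092, -0.006, 0.322) [342.7 139.3] [140.9 195.1]
(0.068, -0.006, 0.286) [340.5 158.2] [161.7 205. ]
(0.092, -0.006, 0.286) [342.4 154.7] [148.3 201.6]
(0.068, 0.0, 0.304) [338.  150.3] [157.2 205.2]
(-0.02, -0.012, 0.362) [336.5 137.4] [202.  200.6]
(-0.02, 0.012, 0.362) [325.  136.6] [197.4 215.2]
(-0.02, -0.012, 0.374) [336.6 131.7] [200.2 198.3]
[[ 28  40  70  88  84  85  84  84]
 [ 28  45  75  86  85  85  84  84]
 [ 32  55  76  86  84  83  84  84]
 [ 42  58  74  87  84  86  84  85]
 [ 56  59  76  89  86  86  86  84]
 [ 57  54  47  44  54  66  84  85]
 [ 55  54  47  41  43  63  86  86]
 [ 56  55  48  37  36  66  86  84]
 [ 56  54  46  37  32  65  87  85]
 [ 56  55  40  31  34  66  86  85]
 [ 58  54  41  32  35  63  86  85]
 [ 57  51  38  32  40  76  86  84]
 [ 57  54  39  30  41  75  86  85]
 [ 56  56  48  30  41  78  84  85]
 [ 74 104  50  29  40  77  85  87]
 [ 80 106  51  31  43  76  86  83]
 [ 70  61  50  27  41  76  86  85]
 [ 79  59  47  30  41  76  85  84]
 [ 58  59  47  26  40  74  86  84]
 [ 56  63  72  80  79  81  85  84]
 [ 56  65  78  85  76  59  89  86]
 [ 58  61  56  52  48  49  89  88]
 [ 62  61  48  41  32  54  98  96]
 [ 59  49  49  39  40  55  99  96]
 [ 56  38  46  37  32  52  97  94]
 [ 47  45  50  50  37  46  89  85]
 [ 40  47  56  51  30  47  90  87]
 [ 43  44  46  35  32  56  90  87]
 [ 56  38  22  23  46  76  88  87]
 [ 45  50  67  72  75  88  89  85]
 [ 45  58  93  97  96  95  97  96]
 [ 40  51  95  98  98  96  97  96]
 [ 44  60  92 101  99  99 101 100]
 [ 57  57  86  90  88  90  89  89]]
```

>>> {"op": "apply_moves", "data": {"plan": "0.02 0.4 0.03 0 0 -0.05 0;0 0.5 0 0 0 0 0;0 0.4 0 0 0 0 0;0 0.4 0 0 0 0 0;0 0.2 0 0 0 0 0"}}

```text
time_s: 25.95
eef_pos: [0.5741, 0.2973, 0.3555]
eef_rot: [-0.702, 0.703, -0.082, 0.08]
wrist_force: [-0.2, 0.3, -0.5]
opening: 0.003
```

>>> {"op": "apply_moves", "data": {"plan": "0 0 0 0 0 0 0;0 0 0 0 0 0 0;0 0 0 0 0 0 0;0 0 0 0 0 0 0;0 0 0 0 0 0 0"}}

```text
time_s: 26.45
eef_pos: [0.5751, 0.2975, 0.3587]
eef_rot: [0.703, -0.702, 0.08, -0.081]
wrist_force: [-0.5, 0.3, -0.3]
opening: 0.003
```

```bash
python3 - <<'E'
from f import *
p=np.load('scale.npy')
favg(6)
look('17',draw=False)
goal(W(p,[.08,0,.34])[0],p[2]+np.pi/2)
E
```

```text
t 26.75 F [ 0.05 -0.   -0.14] sd [0.37 0.39 0.5 ] M [-0.016  0.014  0.004] [0.5748 0.2975 0.3578]
t 26.75 pos [0.5748 0.2975 0.3578] op -0.001 F [-0.5  -0.52 -0.04]
shift mm [   0.3   14.8 -210.2] shares [ 0.01  0.3  -4.2 ] turn shares [-0.  0.  0.]  q [0.29 0.28 1.26 0.   1.6  0.52]
t 26.85 pos [0.5748 0.2975 0.3578] op 0.0 F [-1.15  0.41  0.47]
shift mm [ 0.3 17.8 -0.2] shares [ 0.01  0.36 -0.  ] turn shares [ 0.  0. -0.]  q [ 0.29  0.28  1.26 -0.    1.6   0.52]
```

View pics/p1.png

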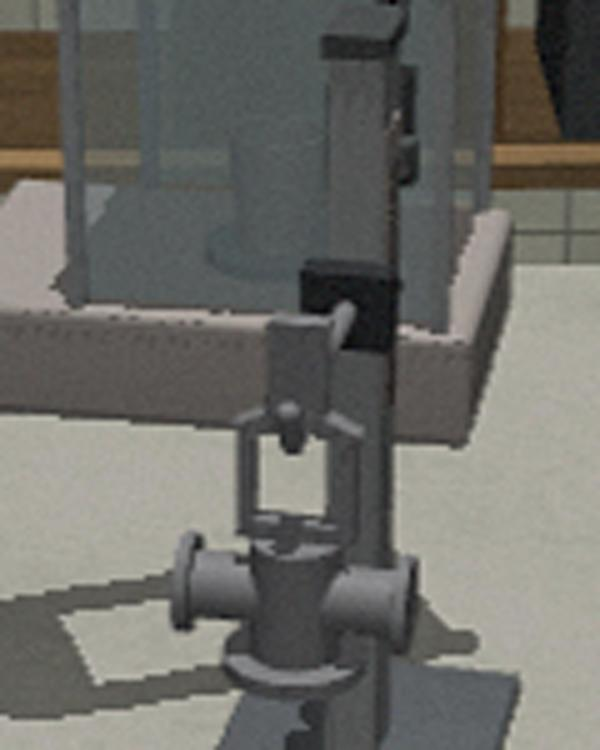

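View pics/p2.png

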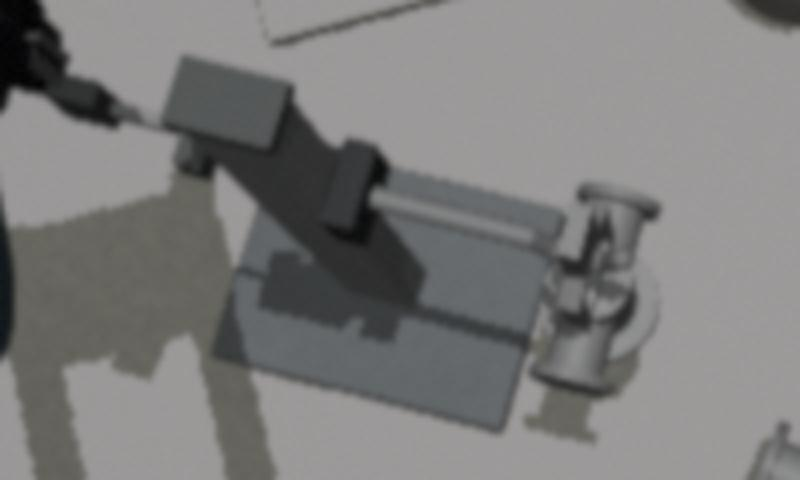

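>>> {"op": "apply_moves", "data": {"plan": "0 0.15 0 0 0 0 0;0 0.1 0 0 0 0 0;0 0.1 0 0 0 0 0;0 0.05 0 0 0 0 0;0 0 0 0 0 0 0"}}

```text
time_s: 27.35
eef_pos: [0.5746, 0.2974, 0.337]
eef_rot: [-0.702, 0.703, -0.081, 0.081]
wrist_force: [-0.1, -0.0, -0.3]
opening: -0.003
```

```bash
python3 -c "
from f import *
favg(6)"
```

```text
t 27.65 F [-0.29  0.07 -0.14] sd [0.46 0.54 0.3 ] M [-0.007  0.014  0.007] [0.5749 0.2975 0.3381]
```

>>> {"op": "apply_moves", "data": {"plan": "0 0.02 0 0 0 0 0;0 0.02 0 0 0 0 0;0 0.02 0 0 0 0 0;0 0 0 0 0 0 0;0 0 0 0 0 0 0"}}

```text
time_s: 28.15
eef_pos: [0.5748, 0.2975, 0.3347]
eef_rot: [-0.702, 0.702, -0.081, 0.081]
wrist_force: [-0.3, 0.4, -0.3]
opening: -0.002
```

```bash
python3 -c "
from f import *
favg(6)"
```

```text
t 28.45 F [-0.22  0.15 -0.41] sd [0.3  0.25 0.36] M [-0.002  0.005 -0.002] [0.5748 0.2975 0.3348]
```

>>> {"op": "apply_moves", "data": {"plan": "0 0.02 0 0 0 0 0;0 0.02 0 0 0 0 0;0 0.02 0 0 0 0 0;0 0 0 0 0 0 0;0 0 0 0 0 0 0"}}

```text
time_s: 28.95
eef_pos: [0.5748, 0.2975, 0.3317]
eef_rot: [-0.702, 0.702, -0.081, 0.081]
wrist_force: [0.5, -0.1, 0.4]
opening: -0.003
```

```bash
python3 -c "
from f import *
favg(6)"
```

```text
t 29.25 F [-0.11  0.12  0.19] sd [0.35 0.36 0.22] M [ 0.008  0.009 -0.017] [0.5748 0.2975 0.3318]
```

>>> {"op": "apply_moves", "data": {"plan": "0 0.02 0 0 0 0 0;0 0.02 0 0 0 0 0;0 0.02 0 0 0 0 0;0 0 0 0 0 0 0;0 0 0 0 0 0 0"}}

```text
time_s: 29.75
eef_pos: [0.5748, 0.2974, 0.3287]
eef_rot: [-0.702, 0.702, -0.081, 0.081]
wrist_force: [0.2, 0.5, 0.7]
opening: 0.005
```

```bash
python3 -c "
from f import *
favg(6)"
```

```text
t 30.05 F [-0.12  0.13 -0.19] sd [0.38 0.41 0.36] M [0.014 0.    0.021] [0.5748 0.2975 0.3288]
```

>>> {"op": "apply_moves", "data": {"plan": "0 0.02 0 0 0 0 0;0 0.02 0 0 0 0 0;0 0.02 0 0 0 0 0;0 0 0 0 0 0 0;0 0 0 0 0 0 0"}}

```text
time_s: 30.55
eef_pos: [0.5748, 0.2975, 0.3257]
eef_rot: [-0.702, 0.702, -0.081, 0.081]
wrist_force: [0.2, -0.5, 0.7]
opening: -0.003
```

```bash
python3 -c "
from f import *
favg(6)
look('18',draw=False)"
```

```text
t 30.85 F [0.08 0.12 0.47] sd [0.62 0.58 0.4 ] M [-0.027 -0.007 -0.002] [0.5748 0.2975 0.3258]
t 30.85 pos [0.5748 0.2975 0.3258] op -0.002 F [-0.83 -0.16  1.08]
shift mm [ 2.000e-01 -1.720e+01 -2.102e+02] shares [ 0.   -0.34 -4.2 ] turn shares [-0.  0.  0.]  q [0.29 0.29 1.31 0.   1.54 0.52]
```

View pics/p1.png

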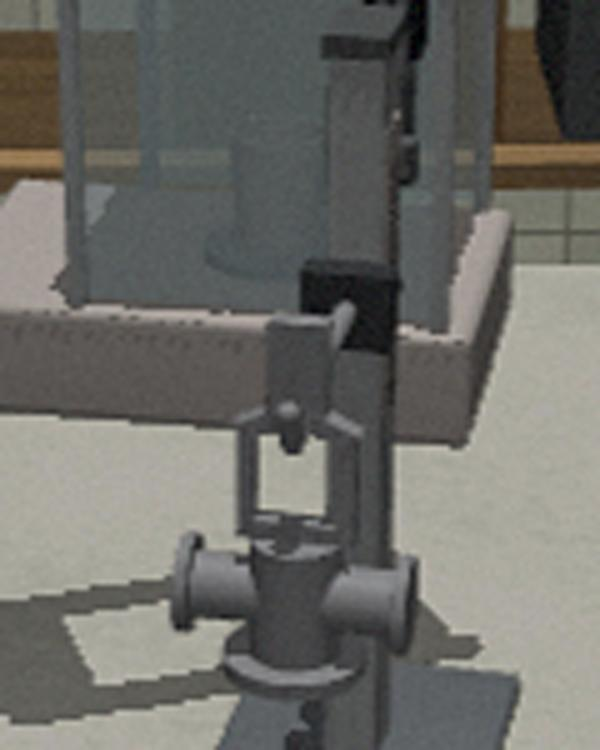

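>>> {"op": "apply_moves", "data": {"plan": "0 0.02 0 0 0 0 0;0 0.02 0 0 0 0 0;0 0.02 0 0 0 0 0;0 0 0 0 0 0 0;0 0 0 0 0 0 0"}}

```text
time_s: 31.45
eef_pos: [0.5748, 0.2975, 0.3227]
eef_rot: [0.702, -0.702, 0.081, -0.081]
wrist_force: [-0.1, 0.8, 0.4]
opening: -0.0
```

```bash
cat > mk.py <<'E'
from f import *
from scipy.optimize import minimize_scalar
def collar(n=4):
    g=np.mean([ctrl.camera("side").astype(float) for _ in range(n)],0)
    cv2.imwrite("pics/cur.png",g[:,:,::-1].astype(np.uint8))
    return g.mean(2)
def rowshift(g,r0=157,r1=169,c0=340,c1=344,lim=(-2,30)):
    a=np.load("side_avg_hang.npy").mean(2)[r0:r1,c0:c1].astype(np.float32)
    best=[]
    for d in np.arange(lim[0],lim[1],.1):
        rr,cc=np.mgrid[r0:r1,c0:c1].astype(np.float32)
        q=cv2.remap(g.astype(np.float32),cc,rr+np.float32(d),cv2.INTER_LINEAR)
        x=a-a.mean();y=q-q.mean();best.append((float((x*y).sum()/np.sqrt((x*x).sum()*(y*y).sum()+1e-9)),round(d,1)))
    return sorted(best)[-3:]
E
python3 -c "
from mk import *
favg(6)
g=collar();print(rowshift(g))
overlay('side','pics/cur.png','pics/p1.png',[],310,120,370,180,10)"
```

```text
t 31.75 F [0.09 0.14 0.57] sd [0.51 0.59 0.58] M [ 0.014 -0.053 -0.008] [0.5748 0.2975 0.3227]
[(0.9827602505683899, np.float64(0.8)), (0.9838558435440063, np.float64(1.0)), (0.9863665103912354, np.float64(0.9))]
```

View pics/p1.png

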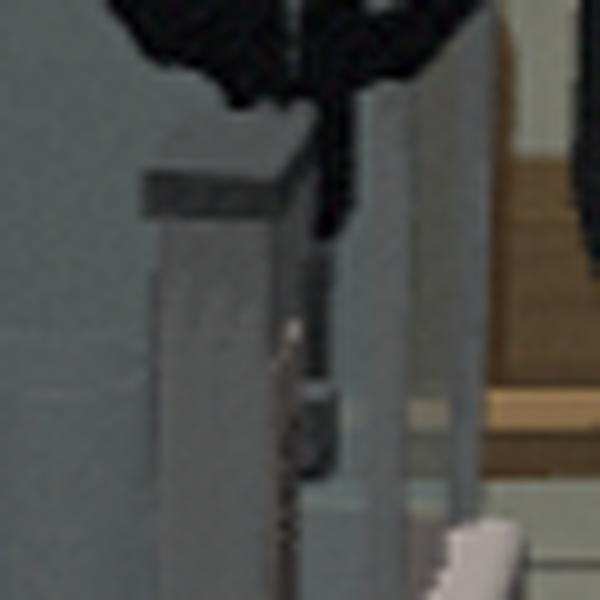

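```bash
python3 - <<'E'
from mk import *
p=np.load('scale.npy')
def tip(tcp,off,dz,jaw=p[2]+np.pi/2):
    t=np.array(tcp)+off*np.array([np.cos(jaw),np.sin(jaw),0])-[0,0,dz]
    return proj("side",t)[0].round(1)
for dz in(0,.005,.011):
    print(dz,"s12",[tip([.5273,.0914,.2638],o,dz) for o in(-.015,.015)],"s4",[tip([.4613,-.1842,.1493],o,dz,.159) for o in(-.015,.015)],"cur",tip([.5748,.2975,.3227],0,dz))
overlay("side","pics/side12.png","pics/q1.png",[],300,180,350,225,12)
overlay("side","pics/side4.png","pics/q2.png",[],260,310,310,360,12)
E
```

```text
0 s12 [array([327.1, 203.2]), array([312.1, 201.9])] s4 [array([274.1, 335. ]), array([292.2, 333.1])] cur [339.  140.5]
0.005 s12 [array([327.1, 205.5]), array([312.2, 204.2])] s4 [array([274.2, 337.5]), array([292.3, 335.6])] cur [338.9 142.6]
0.011 s12 [array([327.1, 208.3]), array([312.2, 207. ])] s4 [array([274.4, 340.4]), array([292.3, 338.5])] cur [338.9 145.2]
```

View pics/q1.png

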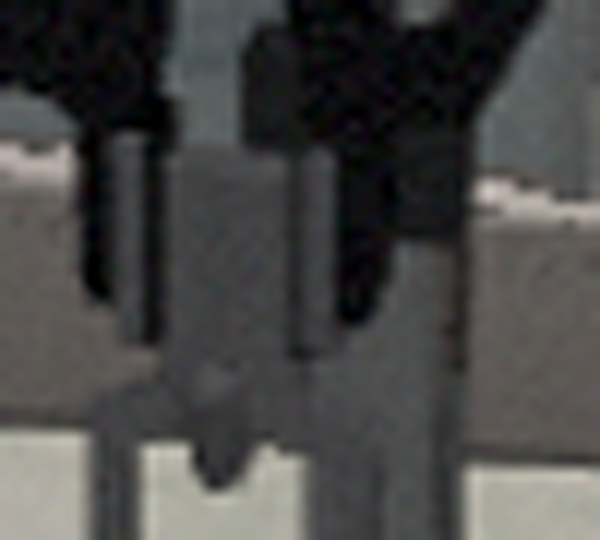

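View pics/q2.png

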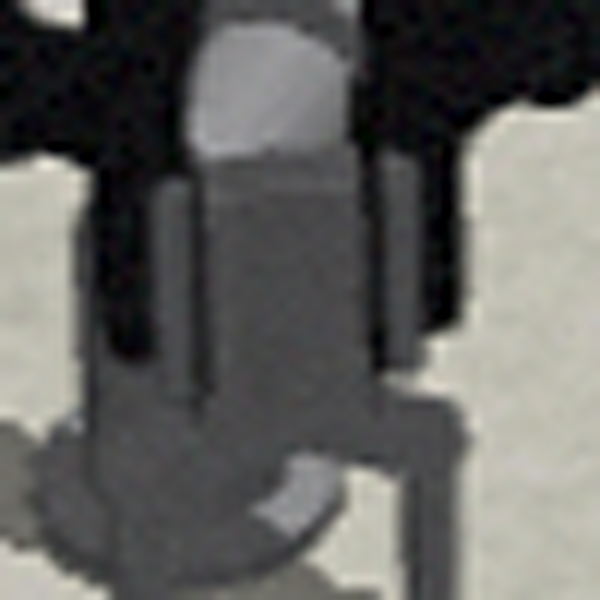

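>>> {"op": "apply_moves", "data": {"plan": "0 0.06 0 0 0 0 0;0 0.1 0 0 0 0 0;0 0.1 0 0 0 0 0;0 0.1 0 0 0 0 0;0 0.1 0 0 0 0 0"}}

```text
time_s: 32.45
eef_pos: [0.5749, 0.2975, 0.2993]
eef_rot: [0.703, -0.702, 0.081, -0.081]
wrist_force: [0.6, 1.1, 1.1]
opening: -0.003
```

>>> {"op": "apply_moves", "data": {"plan": "0 0.1 0 0 0 0 0;0 0.1 0 0 0 0 0;0 0.06 0 0 0 0 0;0 0.04 0 0 0 0 0;0 0 0 0 0 0 0"}}

```text
time_s: 32.95
eef_pos: [0.5745, 0.2974, 0.2843]
eef_rot: [-0.702, 0.703, -0.081, 0.081]
wrist_force: [-0.6, -0.3, 0.5]
opening: 0.002
```

```bash
python3 -c "
from mk import *
p=np.load('scale.npy')
favg(4)
g=collar();print(rowshift(g))
goal(W(p,[.08,0,.279])[0],p[2]+np.pi/2)
overlay('side','pics/cur.png','pics/p1.png',[],300,130,370,210,8)
cv2.imwrite('pics/top19.png',ctrl.camera('top')[:,:,::-1])
overlay('top','pics/top19.png','pics/p2.png',[],130,180,330,300,4)"
```

```text
t 33.15 F [-0.08  0.22  0.35] sd [0.22 0.19 0.3 ] M [-0.007 -0.023 -0.017] [0.5747 0.2974 0.2847]
[(0.9211333394050598, np.float64(17.5)), (0.9274176359176636, np.float64(17.7)), (0.9285104870796204, np.float64(17.6))]
t 33.35 pos [0.5748 0.2975 0.2848] op 0.0 F [-0.79 -0.59  0.11]
shift mm [ 0.4  5.8 -0.2] shares [ 0.01  0.12 -0.  ] turn shares [0. 0. 0.]  q [ 0.29  0.31  1.36 -0.    1.47  0.52]
```

View pics/p1.png

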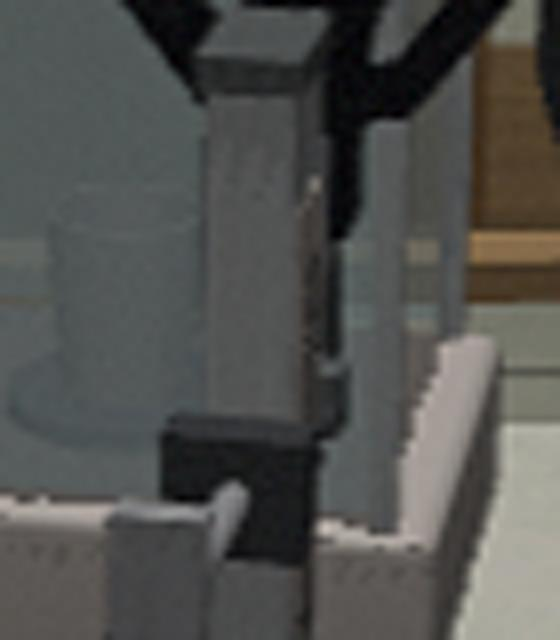

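View pics/p2.png

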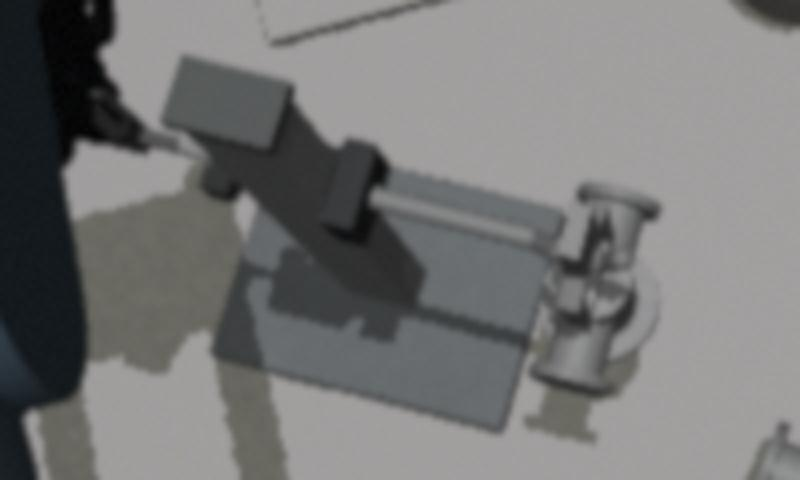

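>>> {"op": "apply_moves", "data": {"plan": "0 0.04 0 0 0 0 0;0 0.04 0 0 0 0 0;0 0.03 0 0 0 0 0;0 0 0 0 0 0 0;0 0 0 0 0 0 0"}}

```text
time_s: 33.9
eef_pos: [0.5746, 0.2974, 0.279]
eef_rot: [-0.702, 0.703, -0.081, 0.081]
wrist_force: [0.9, -0.9, -0.2]
opening: 0.001
```

```bash
python3 -c "
from mk import *
favg(4)
g=collar();print(rowshift(g))"
```

```text
t 34.1 F [ 0.06 -0.32  0.18] sd [0.21 0.75 0.09] M [ 0.016 -0.003  0.028] [0.5747 0.2974 0.2792]
[(0.8996739387512207, np.float64(20.0)), (0.9057923555374146, np.float64(19.9)), (0.907065212726593, np.float64(19.8))]
```

>>> {"op": "apply_moves", "data": {"plan": "0 -0.2 0 0 0 0 0;0 -0.5 0 0 0 0 0;0 -0.9 0 0 0 0 0;0 -0.9 0 0 0 0 0;0 -0.9 0 0 0 0 0"}}

```text
time_s: 34.8
eef_pos: [0.5744, 0.2974, 0.452]
eef_rot: [0.703, -0.702, 0.081, -0.081]
wrist_force: [1.2, 0.1, 0.0]
opening: 0.003
```

>>> {"op": "apply_moves", "data": {"plan": "0 0 0.5 0 0 0 0;0 0 0.5 0 0 0 0;0 0 0.4 0 0 0 0;0 0 0 0 0 0 0;0 0 0 0 0 0 0"}}

```text
time_s: 35.3
eef_pos: [0.5906, 0.3657, 0.4495]
eef_rot: [-0.702, 0.703, -0.081, 0.081]
wrist_force: [0.3, 0.1, 0.2]
opening: -0.002
```

```bash
python3 - <<'E'
from mk import *
p=np.load('scale.npy')
g=collar(8);print(rowshift(g));print(ctrl.get_obs()["time_s"],ctrl.get_obs()["eef_pos"])
tp=np.mean([ctrl.camera("top").astype(float) for _ in range(4)],0);cv2.imwrite("pics/curt.png",tp[:,:,::-1].astype(np.uint8))
np.save("side_fin.npy",g)
overlay('side','pics/cur.png','pics/p1.png',[(p,box(.068,.092,-.006,.006,.304-.018-.054,.304+.018-.054),(0,255,0))],310,140,370,205,9)
overlay('side','pics/cur.png','pics/p3.png',[],310,140,370,205,9)
overlay('top','pics/curt.png','pics/p2.png',[(p,scale(.054,.054),(0,255,0))],130,180,200,240,9)
E
```

```text
[(0.9029186964035034, np.float64(19.7)), (0.9083559513092041, np.float64(19.9)), (0.9098764061927795, np.float64(19.8))]
35.7 [0.59075975 0.36515224 0.44958292]
```

View pics/p1.png

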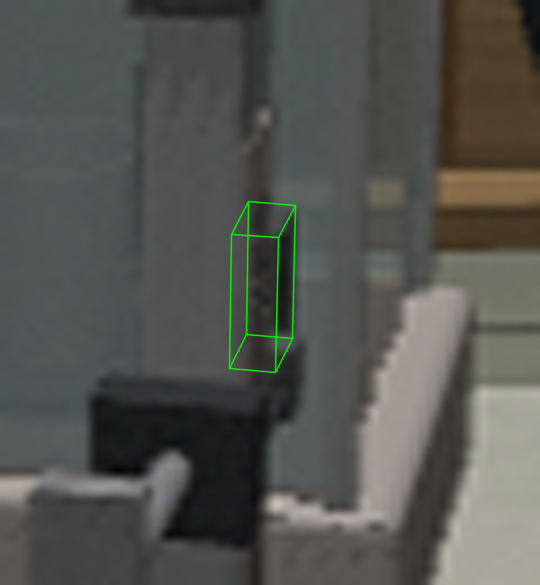

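View pics/p3.png

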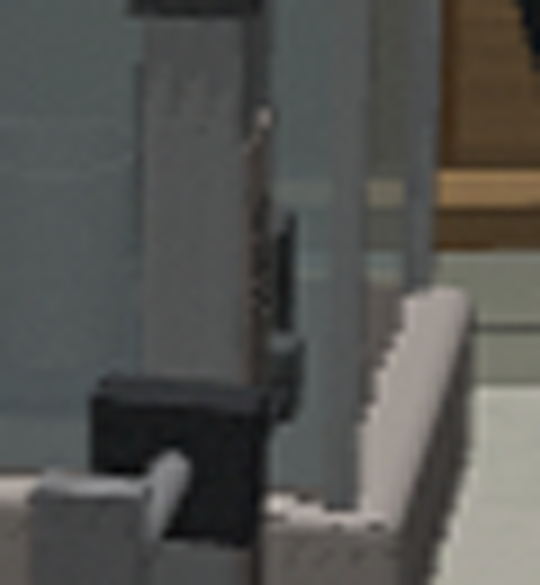

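View pics/p2.png

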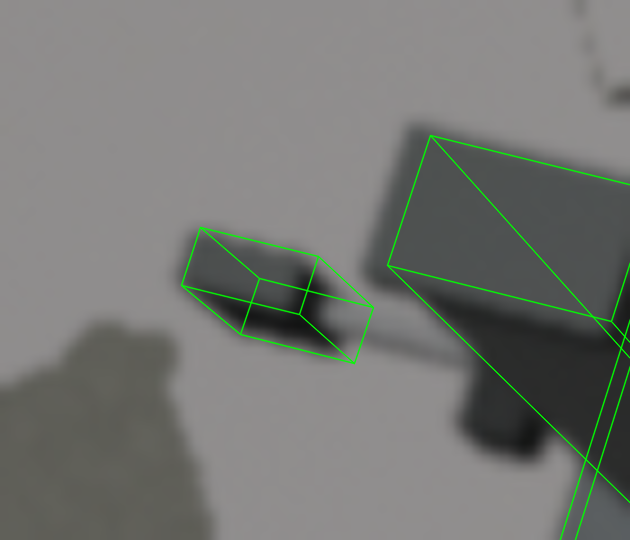

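```bash
python3 - <<'E'
from mk import *
a=np.load("side_avg_hang.npy").mean(2);g=np.load("side_fin.npy")
d=np.abs(cv2.GaussianBlur(a-g,(0,0),1.5))
print("hook block",d[178:202,320:337].max(),"valve",d[190:268,294:344].max())
print(rowshift(g,178,203,320,337,(-3,3)))
im=ctrl.camera("side");cv2.imwrite("pics/last.png",im[:,:,::-1])
E
```

```text
hook block 0.7181935930130978 valve 72.85503453384068
[(0.9968418478965759, np.float64(0.1)), (0.9969694018363953, np.float64(-0.1)), (0.9985325336456299, np.float64(0.0))]
```

View pics/last.png

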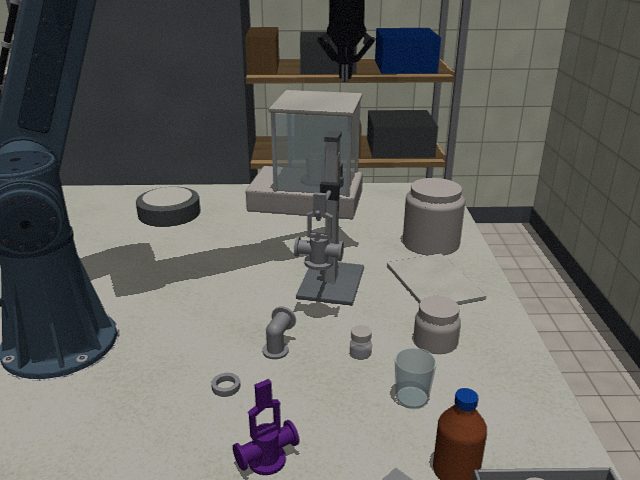

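```bash
python3 -c "
from bench import ctrl
print(ctrl.hand_in())"
```

```text
the job is handed in; nothing more can be done
None
```

The stainless valve hangs by its eye on the scale's hook, and the marker is set level with the hook's pointer as nearly as I could measure. I handed the job in at about 36 s. `hand_in()` reports no verdict.

**Hanging the valve**
- I gripped the stem across its 24 mm width and threaded the eye over the hook tip. I lowered it at 25 mm/s or slower once it touched the hook.
- The eye sat slightly to one side on the hook. I nudged it sideways until the side force fell from a peak of about 5 N to 0.5 N.
- I let go when the average vertical wrist force was about 0, after one further 1 mm of lowering. No jump of the hook showed in the pictures.

**Setting the marker**
- I waited about 2 s, until successive pictures showed no more movement. Then I pushed the marker down from above with the closed fingertips instead of pinching it.

**Last checks**
- **Rest:** the hook did not move in the pictures between before and after setting the marker. The robot is clear of everything, and the other things in view stand where they were.
- **Hook deflection:** the side camera gives 53 to 54 mm, and the gripper height at release 54 mm. The held weight, a noisy reading, gives about 56 mm. The top camera gave anywhere from 50 to 59 mm depending on direction, averaging about 54 mm.
- **Marker position:** the fingertip height puts it at about 54 mm. In the side picture the grip looked about 2 mm lower than that, and I put this down to the scale model sitting slightly high in that view.
- **Not confirmed:** the graduated face is nearly edge-on to the side camera and turned away from the top one. I could not see needle and pointer side by side, so level is inferred to about 1 to 2 mm.

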